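# Cover plate held over a manifold block laid in its cradle

## Task

The aluminium manifold block stands on end on the bench board: lay it on its side in the wooden cradle, between the cheeks, with its drilled valve face up and its brass-plugged end at the cradle's open end, and let go of it. Then pick up the blue cover plate and hold it level about 10 mm above the valve face, its four holes lined up over the four threaded holes (either way round), without ever letting it touch the block, so that I can start the screws; finish while still holding it there. Leave the air grinder, the screw tray and the red tin where they are.

Things in the scene. Friction and masses are not known exactly. Their poses are not given: they have to be found in the camera images.
- block: bare aluminium manifold block, 56 x 56 x 100 mm tall, 0.7 kg, standing on its foot on the board (12 mm thick). Origin: foot centre. z: foot to top end, with two brass plugs 5 mm proud; x: out of the valve face (28 mm from the axis), at first towards -y, the robot's right, within 23 degrees; y: across. Other sides flat, two large flush ports on each y side. Laid: x up, z to the cradle's open end
- block_face (a point): centre of the valve face, 50 mm from either end, same axes as the block. The face has four small dark ports round its middle and four threaded holes, 7 mm wide, at the corners of a rectangle 50 mm along the block by 30 mm across it
- block_hole0 (a point): mouth of the threaded hole at z +25, y -15 mm from the face centre (block axes)
- block_hole2 (a point): mouth of the threaded hole diagonally opposite, at z -25, y +15 mm from the face centre
- plate: blue painted steel cover plate, 70 x 48 x 14 mm, about 0.33 kg, lying flat on the board, its length along world y within 30 degrees. Origin: centre of the underside; x along the 70 mm length, y along the 48 mm width, z up. Four 7 mm through holes at x +-25, y +-15 mm; its edges are plain, so it can be taken across the 48 mm width between the holes
- plate_hole0 (a point): underside mouth of the plate's hole at x +25, y +15 mm
- plate_hole2 (a point): underside mouth of the plate's hole at x -25, y -15 mm
- cradle: beech cradle, 150 x 110 mm, screwed to the board. Origin: underside, middle of the block's place; x from the end stop to the open end (near +y, the robot's left, within 21 degrees). White nylon floor 20 mm up. Cheeks from x -54 to -8 mm only, 60 mm apart (block has 2 mm each side) up to 29 mm, then flaring to 40 mm; past x -8 the sides are open for fingers. Stop: inner face x -55, top 39 mm up
- cradle_floor (a point): centre of the cradle's nylon floor, its top face; same axes as the cradle. A block laid well has its face centre 56 mm straight above this point
- grinder: yellow and steel air die grinder, 230 mm long and 38 mm thick, lying on the bench beyond the board; leave it alone. Origin under its middle
- screw_tray: small open steel tray with black cap screws, 100 x 75 x 30 mm, beyond the board; leave it alone. Origin: centre of the underside
- tin: open red tin, 72 mm across and 85 mm tall, on the bench at the left beside the board; leave it alone. Origin: centre of the underside
Not all that is in view belongs to the job. What is meant by the plate is not black or white, and is the larger of those in its own colour.

How it is judged:
By the outcome, as a careful person would: the job done as asked, in the order asked, and still so for the second after the job is handed in, while the arm keeps its last pose, push and grip.
It also fails if it takes over 61 s, if anything falls off the work surface, if the arm or the gripper's body presses on something with over 40 N, if the wrist force passes 120 N, or if a joint passes its speed limit or range.

## Robot

A 6-joint arm with a two-finger parallel gripper is mounted at the origin on the work surface. World frame = base frame: x ahead of the robot, y to its left, z up, the work surface at z = 0. Lengths are in m, angles in degrees, forces in N, time in s.
With the tool pointing down it reaches from about 0.375 to 0.9 m from the base axis. Payload 3.1 kg.
Tool frame: the origin (TCP) lies midway between the tips of the shut fingers; the grasp point (between the pads) lies 19 mm behind it; z points along the fingers, y is the direction in which the jaws open and shut (so a half turn about z gives the same grasp; the last joint's range is limited). The gripper opens to 87 mm and grips with 3 to 60 N. Pads are 19 mm wide; open, the fingers measure 117 mm over their backs; the gripper's body (75 mm by 190 mm) begins 51 mm behind the grasp point.
Start: joints at [55.606, 30.224, 82.088, -0, 67.689, -10.227], TCP at [0.256, 0.57, 0.223] pointing down, gripper open.
Joint ranges: [-176.69, 176.69], [-43.24, 126.21], [12.49, 139.97], [-82, 262], [0, 151.66], [-163.58, 163.58]. Speed limits (degrees/s): [159.86, 159.86, 180, 180, 180, 180].

## Interface

Orientations are given as a 3x3 rotation matrix whose columns are the frame's x, y, z axes.
In Python, from rig import bot, capture, get_calibration gives the robot as it stands.
- The arm moves only by the tool play_rows, never from a script. Its arguments are lists of equal length, an entry for each row: "fingers": the closure in counts, from 0 (fully open) to 255 (shut); "linear": the shift along the tool's x, y, z in mm, a list of three; "rot": the turn, a rotation vector about the tool's x, y, z in degrees, a list of three. A call has 1 to 20 rows; each row is the pose to reach, as a shift and turn from the pose commanded when the call began, along the tool's axes at that moment; what a row does not reach only later rows make up. A row lasts 1/10 s, in which the tool goes at most 50 mm and 8.59 degrees, less where a joint would pass 70% of its speed; a pose out of reach is approached as far as the arm can. A call with a gripper value outside its range is refused whole. The fingers move at their own pace and stop on an object; the grip force is fixed at half the most. Time passes only in rows, so rows that repeat a pose let the fingers close. It gives the time, the measured TCP pose, the force and the opening at its end, in the units of the state.
- bot.read_state(): the state, without advancing time (a new reading comes with each control period).
- capture(name): name is "scene" or "top" or "wrist"; returns the picture (384x512x3 uint8, red, green, blue); there is no depth.
- get_calibration(name): a dict with "vfov" (degrees; the focal length in pixels is half the picture's height over the tangent of half this angle, whatever the lens; pixels are square), "cx", "cy" (the principal point, pixels), "camera_from_world" (4x4, takes a point from world to camera coordinates). Camera axes: x right, y down, z forward; pixel columns grow to the right and rows downward; lengths in m; the calibration is good to about 2 mm. A picture is of the moment at which its call begins: read the wrist's pose just before it. get_calibration takes no time and is no camera call; for the wrist camera it gives the pose at the moment of the call.
- bot.hand_in(): hands the job in, once; it reports no verdict.
The state is a dict: "time_s": time; "joint_positions": joint angles; "qvel": joint speeds; "tau": joint torques, N m; "position": TCP position; "tcp_rot": TCP orientation; "force": force on the tool from outside, world axes, zero at the start; "moment": the same for the moment, N m; "opening": opening from 0.0 (shut) to 1.0 (fully open).
Only numpy, scipy, OpenCV 4.12 (cv2) and the standard library are available. Lean on these libraries where they do the work, as an engineer would, in place of code of your own. Each camera call takes 0.05 s, during which the arm holds its last target.

## Working session

There is one attempt and no reset: what is moved stays moved. The work goes in short steps, Python scripts to look and compute and a tool call to move; the robot and the scene stay as the last step left them, time stands still between calls to the robot, and variables do not carry over. Pictures are saved under pics/ and viewed, and the job is handed in when it is done.

Besides the shell and the picture viewer there is one more tool, called after "Call:" as a command line: name --argument value ..., lists and objects as JSON in quotes. play_rows: Moves the arm, as the interface text tells. Its arguments: {"type":"object","properties":{"fingers":{"type":"array"},"linear":{"type":"array"},"rot":{"type":"array"}},"required":["fingers","linear","rot"]}

```bash
ls; mkdir -p pics
python3 - <<'E'
from rig import bot,capture,get_calibration
import cv2,numpy as np
np.set_printoptions(precision=4,suppress=True)
for n in ["scene","top","wrist"]:
    c=get_calibration(n); print(n,c)
    im=capture(n); cv2.imwrite(f"pics/{n}0.png",im[...,::-1])
print(bot.read_state())
E
```

```text
pics
scene {'vfov': 51.60168244558512, 'cx': 257.1999173286248, 'cy': 192.00976936510943, 'camera_from_world': array([[-0.2691,  0.9631, -0.0113,  0.1122],
       [ 0.8291,  0.2256, -0.5115, -0.3983],
       [-0.4901, -0.147 , -0.8592,  1.8553],
       [ 0.    ,  0.    ,  0.    ,  1.    ]])}
top {'vfov': 49.43219738675118, 'cx': 253.87605651508812, 'cy': 189.16565889828158, 'camera_from_world': array([[-0.049 , -0.9988, -0.0018,  0.0434],
       [-0.977 ,  0.0483, -0.2079,  0.5246],
       [ 0.2077, -0.0084, -0.9781,  1.2655],
       [ 0.    ,  0.    ,  0.    ,  1.    ]])}
wrist {'vfov': 58.391047616386494, 'cx': 258.1564733880453, 'cy': 191.23625942207187, 'camera_from_world': array([[ 0.4101,  0.9121, -0.0022, -0.6246],
       [ 0.8853, -0.3974,  0.2416, -0.0278],
       [ 0.2194, -0.101 , -0.9704,  0.3894],
       [ 0.    ,  0.    ,  0.    ,  1.    ]])}
{'time_s': 0.15, 'joint_positions': array([ 55.6053,  30.2681,  82.1397,   0.0018,  67.6898, -10.226 ]), 'qvel': array([-0.0062, -0.1841, -0.1981, -0.0938,  0.0783, -0.0285]), 'tau': array([  0.0016, -44.0429, -17.6844,   0.0634,   0.0552,  -0.0001]), 'position': array([0.2555, 0.5698, 0.2218]), 'tcp_rot': array([[-0.9123,  0.4094, -0.001 ],
       [ 0.4094,  0.9123, -0.0014],
       [ 0.0003, -0.0017, -1.    ]]), 'force': array([0.1808, 0.9058, 1.2186]), 'moment': array([-0.0153, -0.0389,  0.0045]), 'opening': 1.0000066202684395}
```

View pics/scene0.png

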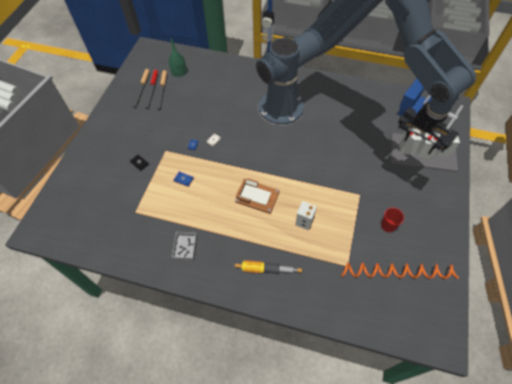

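View pics/top0.png

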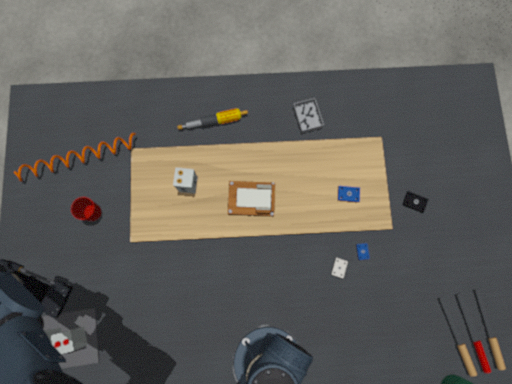

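View pics/wrist0.png

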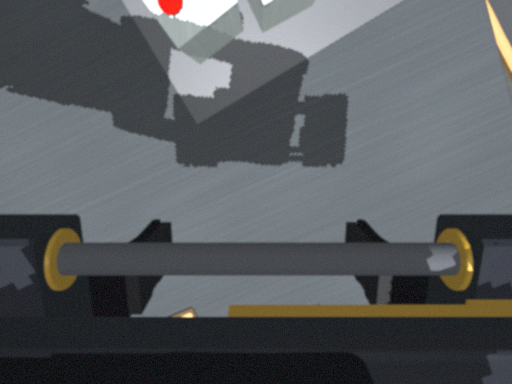

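```bash
cat > h.py <<'E'
import numpy as np,cv2
np.set_printoptions(precision=4,suppress=True)
from rig import bot,capture,get_calibration
def ray(c,u,v):
    f=192/np.tan(np.radians(c["vfov"]/2)); M=np.array(c["camera_from_world"]);R=M[:3,:3];t=M[:3,3]
    d=R.T@np.array([(u-c["cx"])/f,(v-c["cy"])/f,1]); return -R.T@t,d/np.linalg.norm(d)
def onz(c,u,v,z):
    o,d=ray(c,u,v); return o+d*(z-o[2])/d[2]
def proj(c,p):
    f=192/np.tan(np.radians(c["vfov"]/2)); M=np.array(c["camera_from_world"])
    q=M[:3,:3]@np.asarray(p)+M[:3,3]; return np.array([c["cx"]+f*q[0]/q[2],c["cy"]+f*q[1]/q[2]])
def tri(*rays):
    A=np.zeros((3,3));b=np.zeros(3)
    for o,d in rays:
        P=np.eye(3)-np.outer(d,d);A+=P;b+=P@o
    x=np.linalg.solve(A,b); return x,[np.linalg.norm((np.eye(3)-np.outer(d,d))@(x-o))*1000 for o,d in rays]
def crop(im,x0,y0,x1,y1,s,name):
    o=cv2.resize(im[y0:y1,x0:x1],None,fx=s,fy=s,interpolation=cv2.INTER_CUBIC); cv2.imwrite("pics/"+name,o[...,::-1])
E
python3 - <<'E'
from h import *
c=get_calibration("top");s=get_calibration("scene")
im=cv2.imread("pics/top0.png")[...,::-1]; crop(im,160,140,400,260,3.3,"topc.png")
im=cv2.imread("pics/scene0.png")[...,::-1]; crop(im,150,150,350,250,4,"scenec.png")
for n,u,v,z in [("block top",183,172,.112),("cradle",252,199,.02),("plate",348,194,.02),("tin",83,208,.0),("grinder",213,119,.02),("base?",268,370,0)]:
    print(n,onz(c,u,v,z))
E
```

```text
block top [0.5782 0.2317 0.112 ]
cradle [0.5014 0.0249 0.02  ]
plate [ 0.5025 -0.2868  0.02  ]
tin [0.5025 0.5787 0.    ]
grinder [0.7821 0.1432 0.02  ]
base? [-0.0224  0.0018  0.    ]
```

View pics/topc.png

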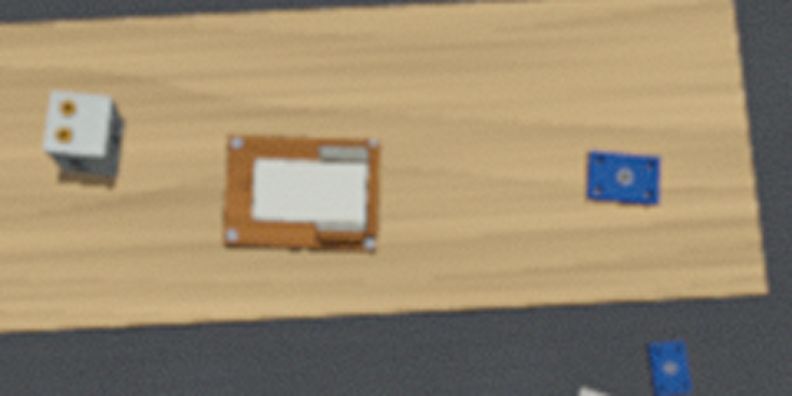

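View pics/scenec.png

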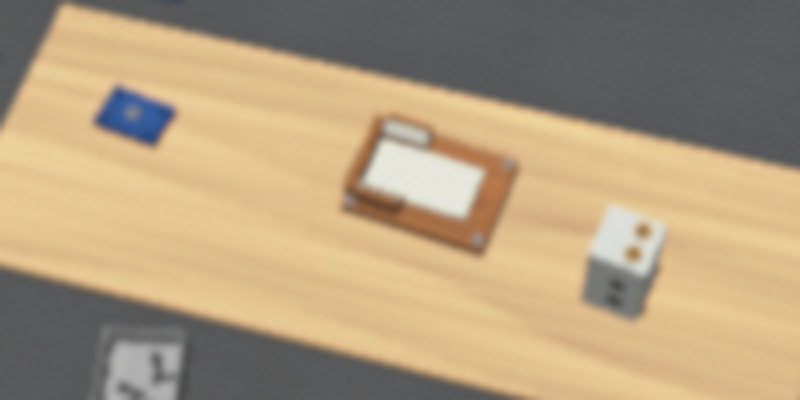

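Run:
```python
from h import *
c=get_calibration("wrist");s=bot.read_state();M=c["camera_from_world"];R=M[:3,:3];o=-R.T@M[:3,3]
T=s["tcp_rot"]
print("cam in tool",T.T@(o-s["position"]),"axes\n",T.T@R.T)
print(c["camera_from_world"])
```

```text
cam in tool [ 0.0666  0.0008 -0.1615] axes
 [[-0.0007 -0.9703 -0.2419]
 [ 1.     -0.0006 -0.0004]
 [ 0.0002 -0.2419  0.9703]]
[[ 0.4101  0.9121 -0.0019 -0.6247]
 [ 0.8852 -0.3975  0.2416 -0.0278]
 [ 0.2196 -0.1008 -0.9704  0.3893]
 [ 0.      0.      0.      1.    ]]
```

Call:
play_rows --fingers '[0,0,0,0,0,0,0,0,0,0,0,0,0,0]' --linear '[[-442,-229,-60],[-442,-229,-60],[-442,-229,-60],[-442,-229,-60],[-442,-229,-60],[-442,-229,-60],[-442,-229,-60],[-442,-229,-60],[-442,-229,-60],[-442,-229,-60],[-442,-229,-60],[-442,-229,-60],[-442,-229,-60],[-442,-229,-60]]' --rot '[[0,0,65.8],[0,0,65.8],[0,0,65.8],[0,0,65.8],[0,0,65.8],[0,0,65.8],[0,0,65.8],[0,0,65.8],[0,0,65.8],[0,0,65.8],[0,0,65.8],[0,0,65.8],[0,0,65.8],[0,0,65.8]]'

```text
time_s: 1.55
position: [0.564, 0.1816, 0.2822]
tcp_rot: [[-0.003, 1.0, -0.001], [1.0, 0.003, 0.0], [0.0, -0.001, -1.0]]
force: [-0.0, -0.4, 0.6]
opening: 0.999
```

```bash
cat > look.py <<'E'
import sys,pickle
from h import *
n=sys.argv[1]
c=get_calibration("wrist");im=capture("wrist")
cv2.imwrite(f"pics/{n}.png",im[...,::-1]);pickle.dump(c,open(f"pics/{n}.pkl","wb"))
s=bot.read_state();print(s["time_s"],s["position"],s["joint_positions"],s["force"],s["opening"]);print(s["tcp_rot"])
E
python3 look.py w1
```

```text
1.6 [0.5642 0.1817 0.2823] [ 7.0504 24.1711 82.6986  0.0109 73.1852  6.8894] [-0.0525 -0.4753  0.6313] 0.995802725181919
[[-0.0028  1.     -0.001 ]
 [ 1.      0.0028  0.0001]
 [ 0.0001 -0.001  -1.    ]]
```

View pics/w1.png

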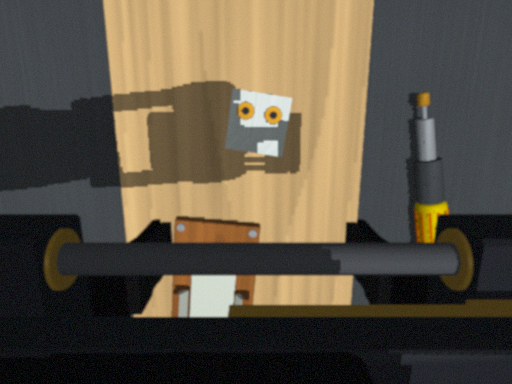

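Call:
play_rows --fingers '[0,0,0,0]' --linear '[[-75,0,0],[-75,0,0],[-75,0,0],[-75,0,0]]' --rot '[[0,0,0],[0,0,0],[0,0,0],[0,0,0]]'

```text
time_s: 2.0
position: [0.565, 0.1061, 0.2826]
tcp_rot: [[-0.001, 1.0, -0.0], [1.0, 0.001, 0.001], [0.001, -0.0, -1.0]]
force: [0.3, 0.5, 0.3]
opening: 1.002
```

```bash
python3 look.py w2
```

```text
2.05 [0.565  0.1066 0.2826] [-0.4718 22.6425 85.2311  0.0437 72.1326 -0.5788] [ 0.3795 -0.2244  0.6337] 1.0000077658115016
[[-0.0016  1.     -0.0001]
 [ 1.      0.0016  0.0007]
 [ 0.0007 -0.0001 -1.    ]]
```

Call:
play_rows --fingers '[0,0,0,0,0]' --linear '[[-110,-40,0],[-110,-40,0],[-110,-40,0],[-110,-40,0],[-110,-40,0]]' --rot '[[0,0,0],[0,0,0],[0,0,0],[0,0,0],[0,0,0]]'

```text
time_s: 2.55
position: [0.5257, -0.0035, 0.2827]
tcp_rot: [[-0.001, 1.0, 0.001], [1.0, 0.001, 0.001], [0.001, 0.001, -1.0]]
force: [-0.2, -0.0, 0.5]
opening: 1.003
```

```bash
python3 look.py w3; python3 -c "
from h import *
for n in ['w1','w2','w3']:
    im=cv2.imread('pics/%s.png'%n)[...,::-1]; crop(im,150,0,350,240,2.5,n+'c.png')"
```

```text
2.6 [ 0.5259 -0.0032  0.2827] [-12.5637  18.5017  91.9291   0.0499  69.5431 -12.6995] [ 0.1538 -0.8691 -0.4052] 0.9999433334909364
[[-0.0021  1.      0.0006]
 [ 1.      0.0021  0.0007]
 [ 0.0007  0.0006 -1.    ]]
```

View pics/w2c.png

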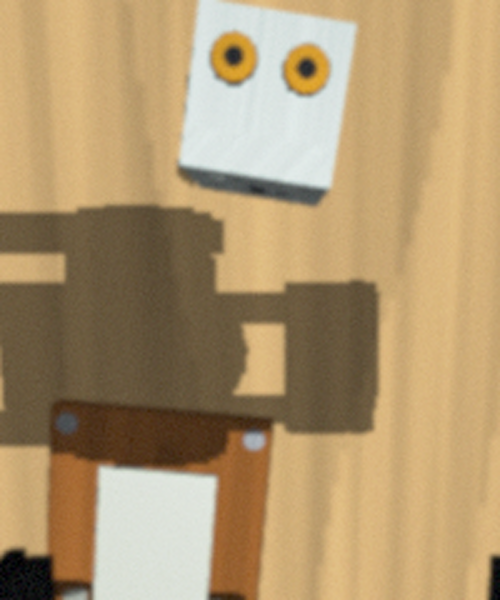

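View pics/w3c.png

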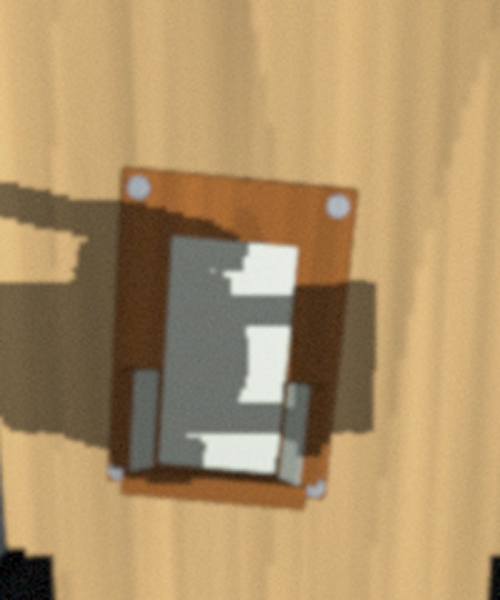

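View pics/w1c.png

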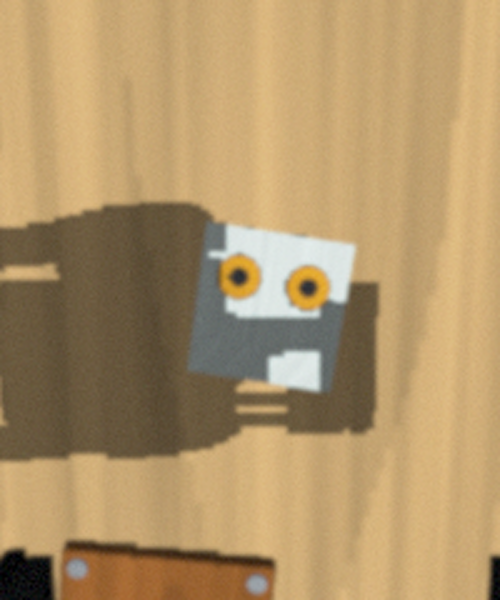

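```bash
cat > m1.py <<'E'
from h import *
import pickle
C={n:pickle.load(open(f"pics/{n}.pkl","rb")) for n in ["w1","w2","w3"]}
def px(p): return (p[0]+.5)/2.5-.5+150,(p[1]+.5)/2.5-.5
def R(n,p): return ray(C[n],*px(p))
def Z(n,p,z): return onz(C[n],*px(p),z)
print("plugs",tri(R("w1",(239,277)),R("w2",(234,57))),tri(R("w1",(308,288)),R("w2",(306,68))))
for a,b in [((356,243),(356,25)),((328,393),(329,188)),((188,370),(179,166))]: print("corner",tri(R("w1",a),R("w2",b)))
for n,ps in [("w1",[(207,223),(356,243),(328,393),(188,370)]),("w2",[(356,25),(329,188),(179,166)])]:
    q=np.array([Z(n,p,.112) for p in ps]);print(n,q[:,:2].tolist());
    print([np.linalg.norm(q[i]-q[i-1]) for i in range(len(q))],[np.degrees(np.arctan2(*(q[i]-q[i-1])[[1,0]])) for i in range(len(q))],"ctr",(q[0]+q[2])/2 if n=="w1" else (q[0]+q[2])/2)
print("screws",tri(R("w2",(66,423)),R("w3",(138,188))),tri(R("w2",(254,440)),R("w3",(338,206))))
print("floor open corners",tri(R("w2",(100,466)),R("w3",(172,237))),tri(R("w2",(217,476)),R("w3",(298,246))))
fl=np.array([Z("w3",p,.032) for p in [(172,237),(298,246),(278,473),(160,465)]]);print("floor",fl[:,:2].tolist(),[np.linalg.norm(fl[i]-fl[i-1]) for i in range(4)],[np.degrees(np.arctan2(*(fl[i]-fl[i-1])[[1,0]])) for i in range(4)])
sc=np.array([Z("w3",p,.025) for p in [(138,188),(338,206),(316,490),(115,473)]]);print("screws",sc[:,:2].tolist(),[np.linalg.norm(sc[i]-sc[i-1]) for i in range(4)],[np.degrees(np.arctan2(*(sc[i]-sc[i-1])[[1,0]])) for i in range(4)])
ch=np.array([Z("w3",p,.052) for p in [(133,369),(158,370),(288,382),(311,384),(130,472),(153,468),(278,484),(301,486)]]);print("cheek",ch[:,:2].tolist())
E
python3 m1.py
```

```text
plugs (array([0.5512, 0.2438, 0.1151]), [np.float64(0.09377530503364252), np.float64(0.09377530503382127)]) (array([0.5767, 0.2399, 0.1168]), [np.float64(0.09407058237418299), np.float64(0.09407058237443006)])
corner (array([0.595 , 0.2563, 0.1061]), [np.float64(0.21389116758085594), np.float64(0.21389116758085286)])
corner (array([0.5854, 0.2002, 0.1133]), [np.float64(0.1988086230401732), np.float64(0.1988086230402954)])
corner (array([0.5305, 0.2084, 0.1081]), [np.float64(0.18881454240348922), np.float64(0.1888145424032979)])
w1 [[0.5392982513252091, 0.26325807188844], [0.5946721761945282, 0.25620996976811944], [0.5852488273427467, 0.20002293284348457], [0.5310827316595814, 0.2088346018636209]]
[np.float64(0.055040065887666786), np.float64(0.055820670892882104), np.float64(0.05697177039510578), np.float64(0.05487815077495097)] [np.float64(81.4157030104493), np.float64(-7.253715614045463), np.float64(-99.52069439373822), np.float64(170.76013973470182)] ctr [0.5623 0.2316 0.112 ]
w2 [[0.5942661827745844, 0.2548718507572765], [0.5856453442881722, 0.20031551044711152], [0.5307170760593
[... 1230 characters left out ...]
9755474926555, -0.04693579166965223], [0.446947328837655, -0.038145744256287195]] [np.float64(0.13700343556132416), np.float64(0.0932627144175013), np.float64(0.13712135547338117), np.float64(0.10140989053406875)] [np.float64(83.05309342995116), np.float64(-4.876452800622324), np.float64(-93.54033932705815), np.float64(175.02745341908098)]
cheek [[0.4623042692731811, 0.01716717176985217], [0.4736894597732375, 0.016716181055491677], [0.5330171250539072, 0.01125286705644924], [0.5435556076254586, 0.010338881538417624], [0.4590431187756536, -0.031138002157855546], [0.46990581970083, -0.029204810411290485], [0.5285548775603235, -0.036930219787899274], [0.5394025209132727, -0.037899870229845437]]
```

```bash
python3 -c "
from h import *
im=cv2.imread('pics/w3.png')[...,::-1]; crop(im,185,55,300,210,3.8,'w3d.png')"
```

```text
(no output)
```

View pics/w3d.png

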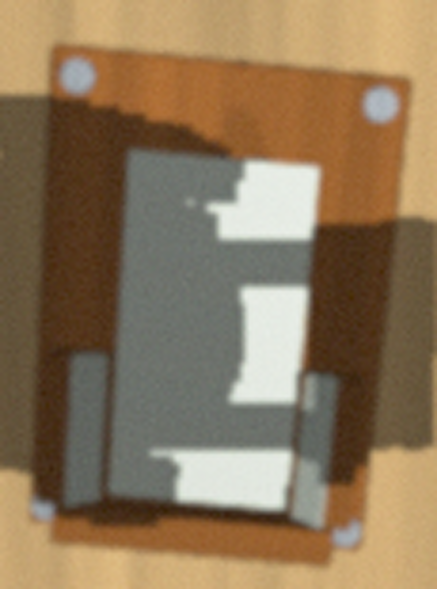

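Run:
```python
from h import *
for n,b in [("top",(225,178,280,220)),("scene",(232,175,285,215))]:
    im=cv2.imread(f"pics/{n}0.png");c=get_calibration(n)
    x0,y0,x1,y1=b;sub=im[y0:y1,x0:x1].astype(int)
    m=((sub.min(2)>170)).astype(np.uint8)
    k,l,st,ce=cv2.connectedComponentsWithStats(m);i=1+st[1:,4].argmax();print(n,st[i],ce[i]+[x0,y0])
    u,v=ce[i]+[x0,y0];print(onz(c,u,v,.032), "pred floor",proj(c,[.5041,.0197,.032]))
    # plugs
    print("plug pred",proj(c,[.5512,.2438,.117]),proj(c,[.5767,.2399,.117]))
    hsv=cv2.cvtColor(im,cv2.COLOR_BGR2HSV);w=(cv2.inRange(hsv,(10,120,90),(28,255,255)))
    p=proj(c,[.564,.2419,.117]).astype(int);s=im[p[1]-10:p[1]+11,p[0]-12:p[0]+13].astype(float)
    y=np.clip((s[...,2]-s[...,0])-25,0,None)  # R-B
    yy,xx=np.mgrid[0:s.shape[0],0:s.shape[1]]
    lab=(y>30).astype(np.uint8);k,l,st,ce=cv2.connectedComponentsWithStats(lab)
    for j in range(1,k): print("brass",st[j,4],ce[j]+[p[0]-12,p[1]-10])
```

```text
top [ 12  11  34  19 576] [253.2135 197.5955]
[0.5035 0.0209 0.032 ] pred floor [253.5649 197.3891]
plug pred [178.8397 180.428 ] [180.0248 172.213 ]
brass 163 [172.0798 173.9816]
brass 15 [180.1333 172.4667]
brass 16 [179.  180.5]
scene [ 10  10  28  19 326] [255.5767 194.0767]
[0.5051 0.0183 0.032 ] pred floor [255.9741 193.949 ]
plug pred [311.2905 206.7682] [308.8048 212.4912]
brass 235 [314.4936 206.5915]
brass 8 [310.5 207. ]
brass 8 [307.875 212.875]
```

```bash
cat > mv.py <<'E'
from h import *
from scipy.spatial.transform import Rotation as Ro
def to(p,Rt,p0=None,R0=None):
    s=bot.read_state()
    p0=s["position"] if p0 is None else p0;R0=s["tcp_rot"] if R0 is None else R0
    U,_,V=np.linalg.svd(R0);R0=U@V
    return R0.T@(np.asarray(p)-p0)*1000, Ro.from_matrix(R0.T@Rt).as_rotvec(degrees=True)
def tool(az,tilt):
    """tool y at azimuth az (deg); tool z = down tilted by 'tilt' towards azimuth az+90"""
    a=np.radians(az);t=np.radians(tilt)
    y=np.array([np.cos(a),np.sin(a),0]);h=np.array([-np.sin(a),np.cos(a),0])
    z=h*np.sin(t)-np.array([0,0,1])*np.cos(t);x=np.cross(y,z);return np.c_[x,y,z]
E
python3 - <<'E'
from mv import *
R=tool(-8.5,45);G=np.array([.5624,.2315,.078]);T=G+.019*R[:,2]
P=T-.13*R[:,2];print("pre",P,to(P,R));print("grasp from pre",130,T)
E
```

```text
pre [0.5508 0.1539 0.1565] (array([156.9472,  25.1906, 126.3278]), array([-3.3532, 44.8708,  8.1829]))
grasp from pre 130 [0.5644 0.2448 0.0646]
```

Call:
play_rows --fingers '[0,0,0,0,0,0,0,0]' --linear '[[50,8,10],[100,16,45],[157,25,80],[157,25,126.3],[157,25.2,126.3],[157,25.2,126.3],[157,25.2,126.3],[157,25.2,126.3]]' --rot '[[-0.6,8,1.5],[-1.2,16,3],[-1.8,24,4.5],[-2.4,32,6],[-3,40,7.5],[-3.35,44.9,8.2],[-3.35,44.9,8.2],[-3.35,44.9,8.2]]'

```text
time_s: 3.4
position: [0.551, 0.153, 0.156]
tcp_rot: [[0.106, 0.989, 0.104], [0.7, -0.148, 0.698], [0.706, -0.001, -0.708]]
force: [0.3, -0.6, -0.7]
opening: 1.0
```

```bash
python3 look.py w4
python3 - <<'E'
from mv import *
R=tool(-8.5,45);G=np.array([.5624,.2315,.078]);T=G+.019*R[:,2]
print(to(T,R))
E
```

```text
3.45 [0.5511 0.1532 0.1567] [-18.8611  36.3782 104.0007  51.6635  62.2895 -44.9495] [0.1603 0.4076 0.0619] 0.9965690784931746
[[ 0.1039  0.989   0.1048]
 [ 0.7007 -0.1476  0.698 ]
 [ 0.7058  0.0009 -0.7084]]
(array([  0.5032,  -0.5015, 130.6357]), array([0.0287, 0.1026, 0.0473]))
```

View pics/w4.png

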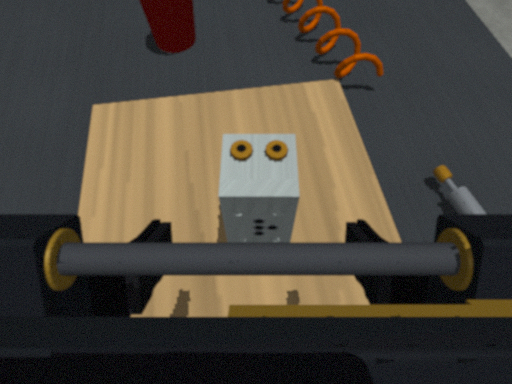

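Call:
play_rows --fingers '[0,0,0,0,0,255,255,255,255,255,255,255,255,255]' --linear '[[0,0,40],[0,0,80],[0,-0.5,110],[0.5,-0.5,130.5],[0.5,-0.5,130.5],[0.5,-0.5,130.5],[0.5,-0.5,130.5],[0.5,-0.5,130.5],[0.5,-0.5,130.5],[0.5,-0.5,130.5],[0.5,-0.5,130.5],[0.5,-0.5,130.5],[0.5,-0.5,130.5],[0.5,-0.5,130.5]]' --rot '[[0,0,0],[0,0,0],[0,0,0],[0,0,0],[0,0,0],[0,0,0],[0,0,0],[0,0,0],[0,0,0],[0,0,0],[0,0,0],[0,0,0],[0,0,0],[0,0,0]]'

```text
time_s: 4.85
position: [0.5647, 0.2433, 0.0649]
tcp_rot: [[0.106, 0.989, 0.107], [0.699, -0.151, 0.699], [0.707, 0.0, -0.707]]
force: [-0.5, -4.5, 5.1]
opening: 0.642
```

```bash
python3 look.py w5
```

```text
4.9 [0.5647 0.2433 0.0649] [ -8.8184  46.6303 103.8553  63.6919  52.0695 -51.3877] [ 0.5369 -4.3603  6.5924] 0.6437151205285015
[[ 0.1064  0.9885  0.107 ]
 [ 0.6991 -0.1509  0.6989]
 [ 0.7071  0.0005 -0.7072]]
```

View pics/w5.png

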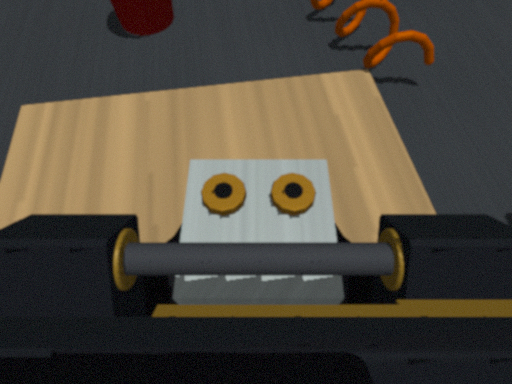

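Call:
play_rows --fingers '[255,255,255,255,255,255,255]' --linear '[[7,0,-7],[21,0,-21],[38,0,-38],[55,0,-55],[66,0,-66],[71,0,-71],[71,0,-71]]' --rot '[[0,0,0],[0,0,0],[0,0,0],[0,0,0],[0,0,0],[0,0,0],[0,0,0]]'

```text
time_s: 5.6
position: [0.5633, 0.2439, 0.1646]
tcp_rot: [[0.105, 0.989, 0.105], [0.701, -0.149, 0.698], [0.706, -0.0, -0.708]]
force: [0.1, 0.5, -7.3]
opening: 0.637
```

```bash
python3 look.py w6; python3 -c "
from h import *
im=cv2.imread('pics/w6.png')[...,::-1]; crop(im,150,130,370,330,3,'w6c.png')
im=capture('scene');crop(im,220,130,400,250,4,'s6.png')"
```

```text
5.65 [0.5631 0.2438 0.1639] [ -8.7373  36.101  102.3958  56.2202  58.0995 -38.5711] [ 0.0509 -0.5947 -7.4539] 0.6443250064165363
[[ 0.1064  0.9889  0.1039]
 [ 0.7005 -0.1487  0.698 ]
 [ 0.7057 -0.0015 -0.7086]]
```

View pics/w6c.png

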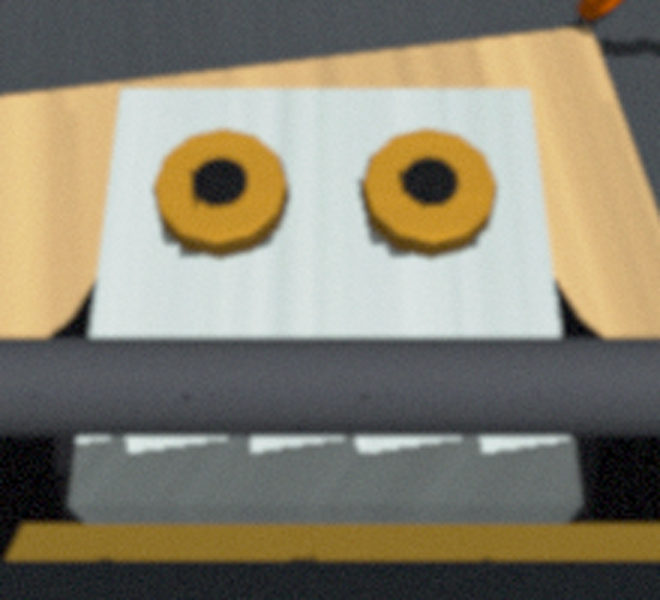

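View pics/s6.png

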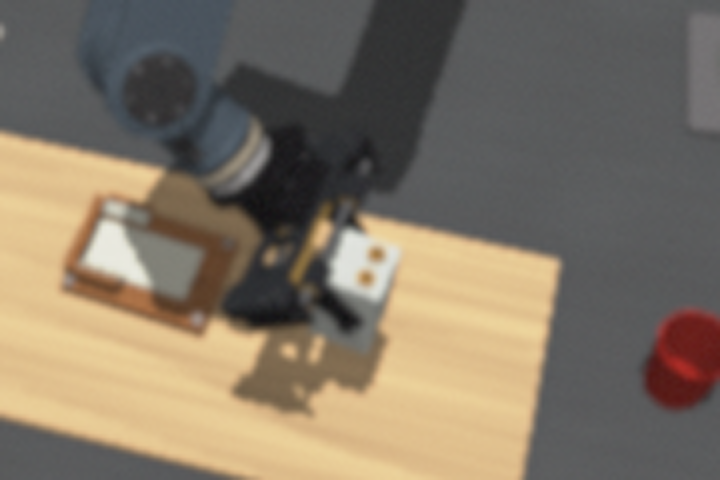

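Run:
```python
from h import *
import pickle
from scipy.spatial.transform import Rotation as Ro
# tool poses
R5=np.array([[.1064,.9885,.107],[.6991,-.1509,.6989],[.7071,.0005,-.7072]]);p5=np.array([.5647,.2433,.0649])
a=np.radians(-98.5);bx=np.array([np.cos(a),np.sin(a),0]);bz=np.array([0,0,1.]);by=np.cross(bz,bx)
Rb=np.c_[bx,by,bz];pb=np.array([.5624,.2315,.012])
Rtb=R5.T@Rb;ptb=R5.T@(pb-p5)
print("block foot in tool nominal",ptb)
R6=np.array([[.1064,.9889,.1039],[.7005,-.1487,.698],[.7057,-.0015,-.7086]]);p6=np.array([.5631,.2438,.1639])
pts=np.array([[-28,-28,100],[-28,28,100],[-10.5,-13,105],[-10.5,13,105]])/1000.
obs6=np.array([(120,88),(532,88),(219,184),(429,183)])
obs6=(obs6+.5)/3-.5+[150,130]
for n,R,p in [("w5",R5,p5),("w6",R6,p6)]:
    c=pickle.load(open(f"pics/{n}.pkl","rb"))
    print(n,[proj(c,R@(Rtb@q+ptb)+p) for q in pts])
print("obs6",obs6)
from scipy.optimize import least_squares
c=pickle.load(open("pics/w6.pkl","rb"))
def f(v):
    dR=Ro.from_rotvec([0,np.radians(v[0]),0]).as_matrix()
    return np.ravel([proj(c,R6@(dR@(Rtb@(q-[0,0,.066]))+Rtb@[0,0,.066]+ptb+np.array([v[1],0,v[2]])/1000)+p6) for q in pts]-obs6)
r=least_squares(f,[0,0,0]);print("pitch deg about tool y, dx,dz mm",r.x,r.fun)
```

```text
block foot in tool nominal [-0.0459 -0.0005  0.0289]
w5 [array([189.5577, 159.5746]), array([327.0098, 159.1727]), array([223.2537, 189.8517]), array([293.7681, 189.6317])]
w6 [array([189.2671, 160.9003]), array([326.1845, 160.615 ]), array([222.8065, 191.2171]), array([293.0185, 191.051 ])]
obs6 [[189.6667 159.    ]
 [327.     159.    ]
 [222.6667 191.    ]
 [292.6667 190.6667]]
pitch deg about tool y, dx,dz mm [2.5439 0.986  1.7586] [-0.574   0.1424 -0.638  -0.1545  0.1963 -0.0754  0.2957  0.0862]
```

```bash
cat > tgt.py <<'E'
from mv import *
def blk(px,az,z):
    a=np.radians(az);bz=np.array([np.cos(a),np.sin(a),0]);bx=np.array([0,0,1.]);by=np.cross(bz,bx)
    Rb=np.c_[bx,by,bz];return Rb,np.array([px[0],px[1],z+.028])-.05*bz
R5=np.array([[.1064,.9885,.107],[.6991,-.1509,.6989],[.7071,.0005,-.7072]]);p5=np.array([.5647,.2433,.0649])
a=np.radians(-98.5);bx=np.array([np.cos(a),np.sin(a),0]);bz=np.array([0,0,1.]);by=np.cross(bz,bx)
Rtb=R5.T@np.c_[bx,by,bz];ptb=R5.T@(np.array([.5624,.2315,.012])-p5)
def target(c=(.504,.020),az=85.5,z=.032):
    Rb,pb=blk(c,az,z);R=Rb@Rtb.T;U,_,V=np.linalg.svd(R);R=U@V;return pb-R@ptb,R
E
python3 - <<'E'
from tgt import *
p,R=target();print(p,R)
W=p+[0,0,.08];s=bot.read_state()
lin,rot=to(W,R);print(lin,rot)
N=14
for i in range(1,N+1):
    t=i/N;k=t*t*(3-2*t);print(np.round(lin*k,0).tolist(),np.round(rot*k,1).tolist())
E
```

```text
[0.5048 0.0229 0.048 ] [[ 0.0573  0.9969 -0.0529]
 [ 0.7047 -0.078  -0.7052]
 [-0.7072  0.0031 -0.7071]]
[-186.081   -24.5942 -135.1814] [ -0.3591 -89.8598  -4.5405]
[-3.0, -0.0, -2.0] [-0.0, -1.3, -0.1]
[-10.0, -1.0, -7.0] [-0.0, -5.0, -0.3]
[-22.0, -3.0, -16.0] [-0.0, -10.6, -0.5]
[-37.0, -5.0, -27.0] [-0.1, -17.8, -0.9]
[-54.0, -7.0, -39.0] [-0.1, -26.2, -1.3]
[-73.0, -10.0, -53.0] [-0.1, -35.4, -1.8]
[-93.0, -12.0, -68.0] [-0.2, -44.9, -2.3]
[-113.0, -15.0, -82.0] [-0.2, -54.5, -2.8]
[-132.0, -17.0, -96.0] [-0.3, -63.7, -3.2]
[-149.0, -20.0, -108.0] [-0.3, -72.0, -3.6]
[-164.0, -22.0, -119.0] [-0.3, -79.2, -4.0]
[-176.0, -23.0, -128.0] [-0.3, -84.9, -4.3]
[-183.0, -24.0, -133.0] [-0.4, -88.5, -4.5]
[-186.0, -25.0, -135.0] [-0.4, -89.9, -4.5]
```

Call:
play_rows --fingers '[255,255,255,255,255,255,255,255,255,255,255,255,255,255,255,255,255,255]' --linear '[[-3,0,-2],[-10,-1,-7],[-20,-3,-15],[-33,-4,-24],[-48,-6,-35],[-64,-8,-46],[-80,-11,-58],[-96,-13,-70],[-112,-15,-81],[-128,-17,-93],[-143,-19,-104],[-157,-21,-114],[-168,-22,-122],[-177,-23,-129],[-183,-24,-133],[-186,-24.6,-135],[-186,-24.6,-135],[-186,-24.6,-135]]' --rot '[[0,-1.5,-0.1],[0,-5,-0.3],[0,-10,-0.5],[-0.1,-16,-0.8],[-0.1,-23,-1.2],[-0.1,-31,-1.6],[-0.1,-39,-2],[-0.2,-47,-2.4],[-0.2,-55,-2.8],[-0.3,-62,-3.1],[-0.3,-69,-3.5],[-0.3,-76,-3.9],[-0.3,-82,-4.2],[-0.4,-86,-4.4],[-0.4,-88.5,-4.5],[-0.4,-89.9,-4.5],[-0.4,-89.9,-4.5],[-0.4,-89.9,-4.5]]'

```text
time_s: 7.5
position: [0.5058, 0.0237, 0.1284]
tcp_rot: [[0.061, 0.997, -0.052], [0.706, -0.08, -0.703], [-0.705, 0.006, -0.709]]
force: [-0.3, -0.5, -5.9]
opening: 0.643
```

```bash
python3 look.py w7; python3 -c "
from h import *
im=capture('scene');crop(im,180,130,340,250,4,'s7.png')
im=capture('top');crop(im,180,140,340,260,4,'t7.png')
from tgt import *
p,R=target();print(to(p+[0,0,.08],R))"
```

```text
7.55 [0.506  0.0235 0.1287] [ 13.4038  41.4997  97.1314 -46.9237  66.9981  47.3546] [-0.3454  0.3615 -6.9867] 0.63973608269979
[[ 0.0614  0.9968 -0.0519]
 [ 0.7061 -0.0801 -0.7036]
 [-0.7054  0.0066 -0.7087]]
(array([ 0.3356, -1.184 ,  1.2055]), array([ 0.0708, -0.1116, -0.2342]))
```

View pics/w7.png

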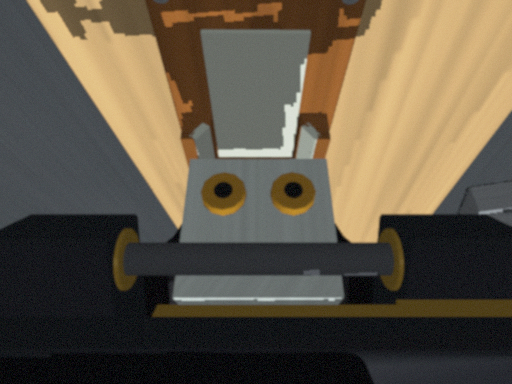

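View pics/s7.png

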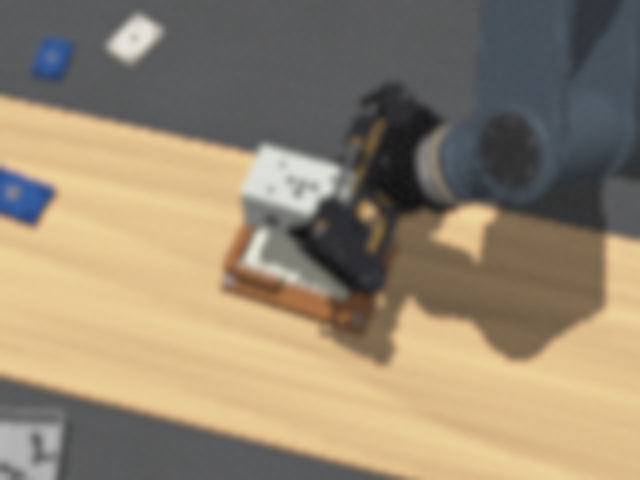

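View pics/t7.png

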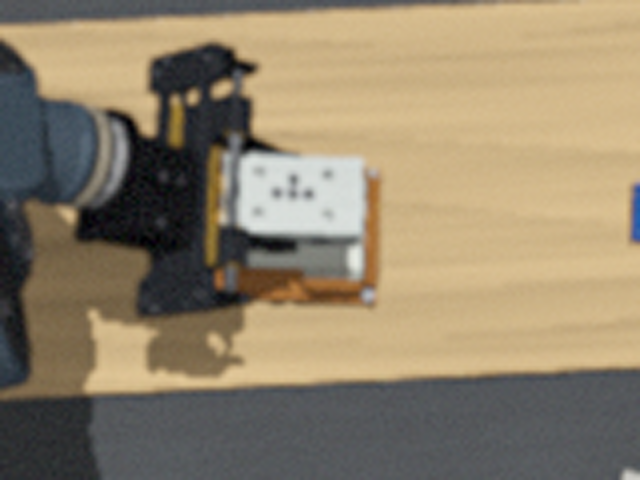

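Run:
```python
from tgt import *
import pickle
c=pickle.load(open("pics/w7.pkl","rb"))
a=np.radians(85.5);cx=np.array([np.cos(a),np.sin(a),0]);cy=np.array([-np.sin(a),np.cos(a),0]);o=np.array([.504,.020,.012])
P=lambda x,y,z:proj(c,o+cx*x/1e3+cy*y/1e3+[0,0,z/1e3])
print("floor",P(54,29,20),P(54,-29,20)," cheek inner z29",P(-8,30,29),P(-8,-30,29),"top z40",P(-8,35,40),P(-8,-35,40))
im=cv2.imread("pics/w7.png")[...,::-1];crop(im,150,0,350,180,4,"w7c.png")
p,R=target()
print("down to 20 above",to(p+[0,0,.02],R)); print("down",to(p,R))
```

```text
floor [200.161   33.9706] [310.5056  33.3225]  cheek inner z29 [211.2358 126.8838] [301.2524 126.335 ] top z40 [202.4445 139.7799] [310.1379 139.1201]
down to 20 above (array([42.6811, -1.5974, 43.7107]), array([ 0.0708, -0.1116, -0.2342]))
down (array([56.7963, -1.7352, 57.8791]), array([ 0.0708, -0.1116, -0.2342]))
```

View pics/w7c.png

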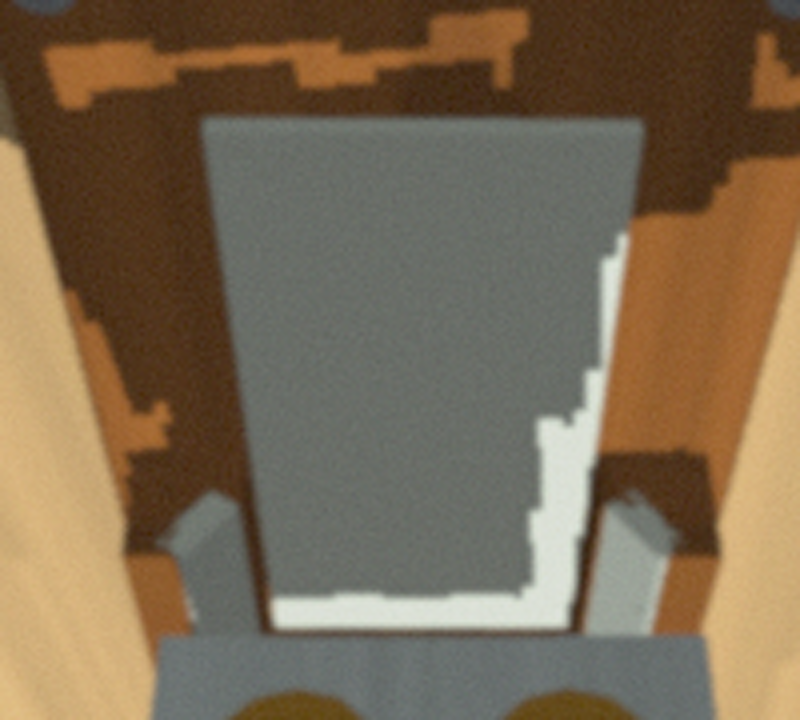

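Call:
play_rows --fingers '[255,255,255,255,255,255,255,255]' --linear '[[4,-1,4],[14,-1.2,14.5],[27,-1.4,27.5],[38,-1.6,39],[42.7,-1.6,43.7],[46,-1.6,47],[49,-1.7,50],[49,-1.7,50]]' --rot '[[0,-0.1,-0.2],[0,-0.1,-0.2],[0,-0.1,-0.2],[0,-0.1,-0.2],[0,-0.1,-0.2],[0,-0.1,-0.2],[0,-0.1,-0.2],[0,-0.1,-0.2]]'

```text
time_s: 8.45
position: [0.5043, 0.0227, 0.0584]
tcp_rot: [[0.056, 0.997, -0.052], [0.704, -0.077, -0.706], [-0.708, 0.003, -0.706]]
force: [0.6, 0.4, -6.9]
opening: 0.639
```

```bash
python3 look.py w8; python3 -c "
from tgt import *
p,R=target();print(to(p,R));print(bot.read_state()['moment'])
im=cv2.imread('pics/w8.png')[...,::-1];crop(im,150,0,350,180,4,'w8c.png')"
```

```text
8.5 [0.5045 0.0227 0.0589] [ 13.4296  48.465   97.9975 -49.8647  61.9603  53.6556] [ 0.3614 -0.2006 -6.9622] 0.6405399335251428
[[ 0.0566  0.997  -0.0519]
 [ 0.7039 -0.0767 -0.7062]
 [-0.7081  0.0034 -0.7062]]
(array([7.8482, 0.2468, 7.522 ]), array([0.0631, 0.0724, 0.038 ]))
[ 1.2251 -0.0812  0.0237]
```

View pics/w8c.png

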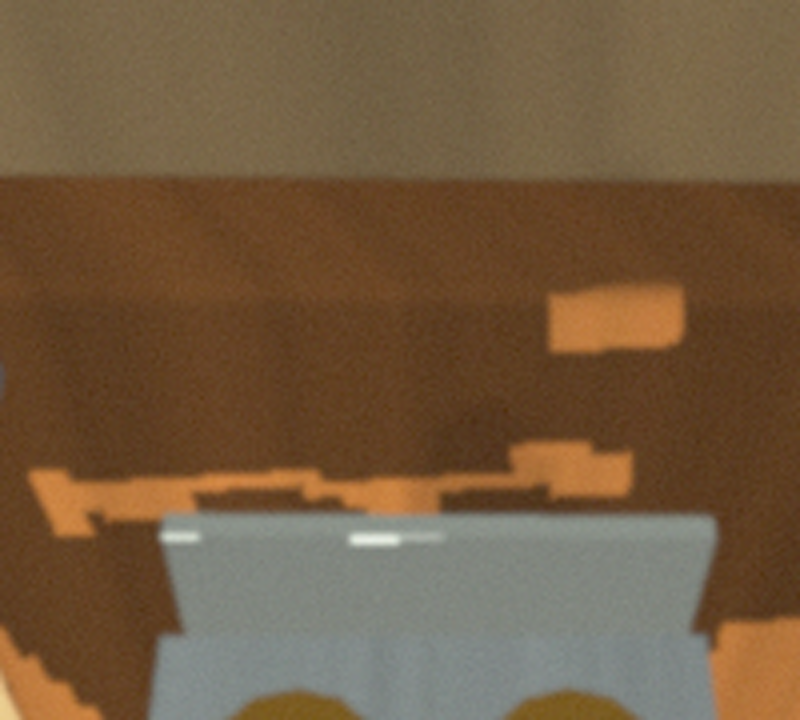

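Call:
play_rows --fingers '[255,255,255,255,255,255]' --linear '[[2,0.2,2],[4,0.2,4],[5.5,0.2,5.3],[6.7,0.2,6.4],[7.3,0.2,7],[7.3,0.2,7]]' --rot '[[0,0,0],[0,0,0],[0,0,0],[0,0,0],[0,0,0],[0,0,0]]'

```text
time_s: 9.1
position: [0.5045, 0.0228, 0.0485]
tcp_rot: [[0.056, 0.997, -0.052], [0.704, -0.077, -0.706], [-0.708, 0.003, -0.706]]
force: [0.1, 0.4, -6.3]
opening: 0.637
```

```bash
python3 look.py w9; python3 -c "
from tgt import *
p,R=target();print(to(p,R));print(bot.read_state()['moment'])
im=capture('scene');crop(im,180,130,340,250,4,'s9.png')"
```

```text
9.15 [0.5045 0.0229 0.0486] [ 13.4425  49.5213  97.9549 -50.2543  61.3201  54.5168] [ 0.05    0.6298 -7.5739] 0.6398788090105821
[[ 0.0563  0.997  -0.0522]
 [ 0.704  -0.0768 -0.706 ]
 [-0.708   0.003  -0.7062]]
(array([0.4189, 0.2513, 0.3961]), array([0.0446, 0.0656, 0.0549]))
[ 1.2821 -0.0263 -0.0484]
```

View pics/s9.png

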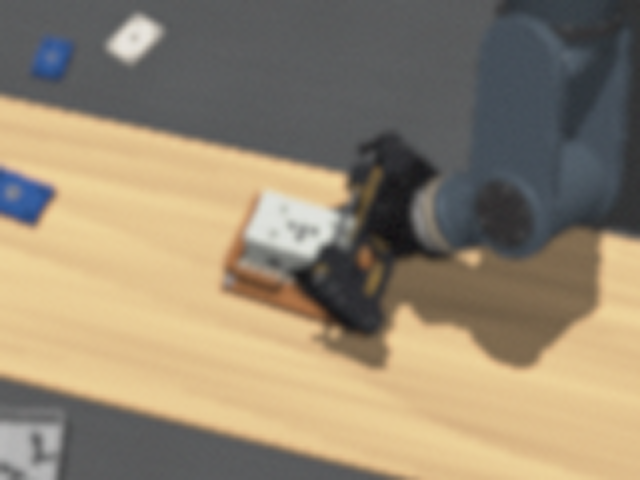

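View pics/w9.png

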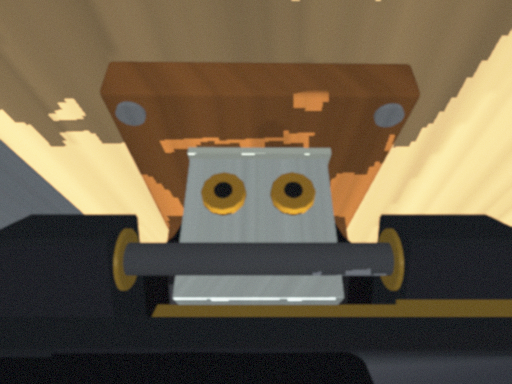

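Call:
play_rows --fingers '[255,255,255]' --linear '[[0.8,0.2,0.8],[1.1,0.2,1.1],[1.1,0.2,1.1]]' --rot '[[0,0,0],[0,0,0],[0,0,0]]'

```text
time_s: 9.5
position: [0.5048, 0.0228, 0.048]
tcp_rot: [[0.057, 0.997, -0.052], [0.703, -0.077, -0.707], [-0.709, 0.004, -0.705]]
force: [-1.3, 2.9, 1.1]
opening: 0.637
```

Call:
play_rows --fingers '[180,100,0,0,0,0,0]' --linear '[[0,0,0],[0,0,0],[0,0,0],[0,0,0],[0,0,0],[0,0,0],[0,0,0]]' --rot '[[0,0,0],[0,0,0],[0,0,0],[0,0,0],[0,0,0],[0,0,0],[0,0,0]]'

```text
time_s: 10.2
position: [0.5047, 0.0227, 0.047]
tcp_rot: [[0.056, 0.997, -0.052], [0.704, -0.077, -0.706], [-0.708, 0.003, -0.706]]
force: [-0.4, -0.6, -0.2]
opening: 0.968
```

```bash
python3 look.py w10
```

```text
10.25 [0.5047 0.0227 0.047 ] [ 13.4251  49.6928  97.9247 -50.3275  61.235   54.6362] [ 0.0816  0.1789 -0.4563] 0.980827827345513
[[ 0.0563  0.997  -0.0523]
 [ 0.7039 -0.0769 -0.7062]
 [-0.7081  0.0029 -0.7061]]
```

View pics/w10.png

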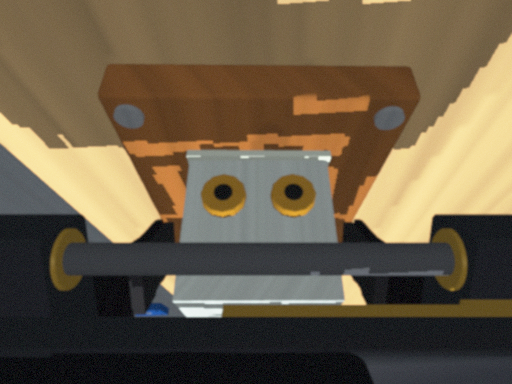

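Call:
play_rows --fingers '[0,0,0,0,0]' --linear '[[0,0,-10],[0,0,-40],[0,0,-90],[0,0,-140],[0,0,-150]]' --rot '[[0,0,0],[0,0,0],[0,0,0],[0,0,0],[0,0,0]]'

```text
time_s: 10.75
position: [0.5154, 0.1333, 0.1571]
tcp_rot: [[0.06, 0.997, -0.043], [0.707, -0.073, -0.703], [-0.704, 0.012, -0.71]]
force: [0.4, 0.4, 0.3]
opening: 0.994
```

Run:
```python
from mv import *
print(bot.read_state()["position"]);print(to([.505,-.045,.30],tool(-4.5,0)))
```

```text
[0.5154 0.1333 0.1571]
(array([-227.3898,    4.3428,   24.3718]), array([ 0.787 , 44.7842,  0.0477]))
```

Call:
play_rows --fingers '[0,0,0,0,0,0,0,0,0,0]' --linear '[[-32,0,-32],[-65,1,-65],[-100,2,-70],[-130,2,-50],[-165,3,-25],[-200,4,5],[-227,4.3,24.4],[-227,4.3,24.4],[-227,4.3,24.4],[-227,4.3,24.4]]' --rot '[[0,8,0],[0,16,0],[0.3,24,0],[0.5,32,0],[0.7,40,0],[0.8,44.8,0],[0.8,44.8,0],[0.8,44.8,0],[0.8,44.8,0],[0.8,44.8,0]]'

```text
time_s: 11.75
position: [0.502, -0.0474, 0.2959]
tcp_rot: [[0.081, 0.997, -0.012], [0.997, -0.081, -0.003], [-0.004, -0.011, -1.0]]
force: [-0.1, -0.3, 0.6]
opening: 1.0
```

```bash
python3 look.py v1; python3 -c "
from h import *
im=cv2.imread('pics/v1.png')[...,::-1];crop(im,180,30,340,215,3.2,'v1c.png')"
```

```text
11.8 [ 0.5022 -0.047   0.2959] [-17.8322  16.1748  93.1961  -0.387   71.1912 -13.1202] [ 0.1599  0.0294 -0.8485] 1.0004002059294248
[[ 0.0799  0.9967 -0.0113]
 [ 0.9968 -0.08   -0.0031]
 [-0.004  -0.011  -0.9999]]
```

View pics/v1.png

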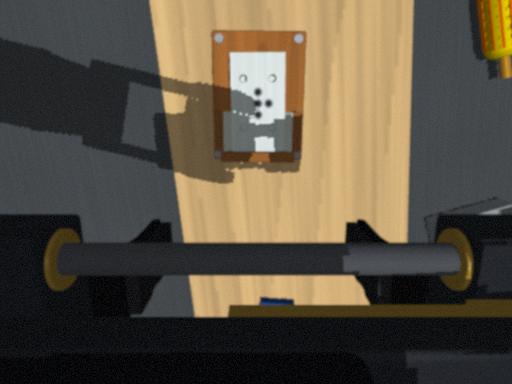

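View pics/v1c.png

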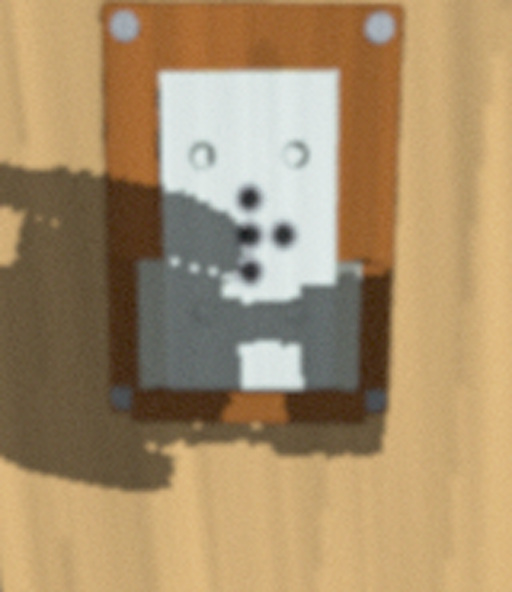

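Call:
play_rows --fingers '[0,0,0,0]' --linear '[[0,8,40],[0,8,75],[0,8,75],[0,8,75]]' --rot '[[-0.6,0,0],[-0.6,0,0],[-0.6,0,0],[-0.6,0,0]]'

```text
time_s: 12.2
position: [0.5099, -0.0482, 0.2213]
tcp_rot: [[0.08, 0.997, -0.001], [0.997, -0.08, -0.004], [-0.004, -0.001, -1.0]]
force: [-0.3, -0.3, 0.9]
opening: 0.999
```

```bash
python3 look.py v2; python3 -c "
from h import *
im=cv2.imread('pics/v2.png')[...,::-1]
im=(255*(im/255.)**.6).astype(np.uint8)
crop(im,190,10,320,180,3.5,'v2c.png')"
```

```text
12.25 [ 0.5109 -0.0487  0.2224] [-17.7931  21.6003  98.081   -0.2827  60.1223 -13.0597] [ 0.1822  0.1414 -0.5447] 0.9988815027581935
[[ 0.0801  0.9968  0.002 ]
 [ 0.9968 -0.0801 -0.0051]
 [-0.0049  0.0024 -1.    ]]
```

View pics/v2c.png

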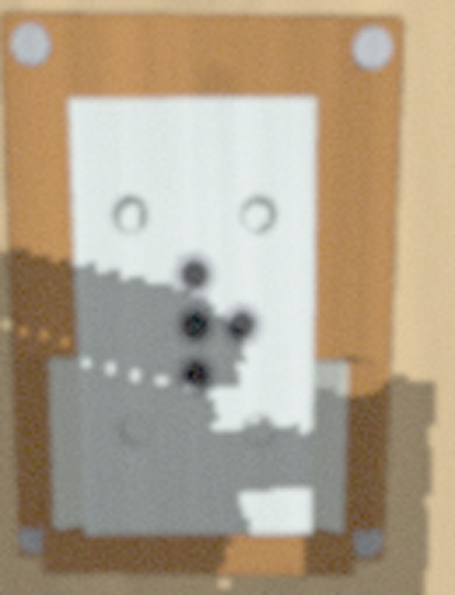

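Run:
```python
from h import *
import pickle
c1=pickle.load(open("pics/v1.pkl","rb"));c2=pickle.load(open("pics/v2.pkl","rb"))
h2=(np.array([(130,215),(257.5,215),(135,429),(258.5,432)])+.5)/3.5-.5+[190,10]
h1=(np.array([(202,155),(296,154)])+.5)/3.2-.5+[180,30]
for i in range(2): print("tri",tri(ray(c1,*h1[i]),ray(c2,*h2[i])))
q=np.array([onz(c2,*p,.088) for p in h2]);print(q)
print("mean",q.mean(0),"dirs",[np.degrees(np.arctan2(*(q[a]-q[b])[[1,0]])) for a,b in [(0,2),(1,3),(1,0),(3,2)]],[1000*np.linalg.norm(q[a]-q[b]) for a,b in [(0,2),(1,3),(1,0),(3,2)]])
q1=np.array([onz(c1,*p,.088) for p in h1]);print("v1",q1)
k=(np.array([(69,98),(318,97),(313,533),(83,535)])+.5)/3.5-.5+[190,10]
K=np.array([onz(c2,*p,.088) for p in k]);print("corners",K,K.mean(0),[1000*np.linalg.norm(K[i]-K[i-1]) for i in range(4)])
```

```text
tri (array([0.4907, 0.0475, 0.0813]), [np.float64(0.018992031242737045), np.float64(0.018992031242634936)])
tri (array([0.521 , 0.0451, 0.0829]), [np.float64(0.19043857984203091), np.float64(0.19043857984208562)])
[[ 0.4912  0.0469  0.088 ]
 [ 0.5207  0.0445  0.088 ]
 [ 0.4874 -0.002   0.088 ]
 [ 0.5171 -0.0051  0.088 ]]
mean [0.5041 0.0211 0.088 ] dirs [np.float64(85.51335580436249), np.float64(85.87495437574765), np.float64(-4.615691491684593), np.float64(-5.983747760474146)] [np.float64(49.09000447520689), np.float64(49.8057573559833), np.float64(29.583673324469885), np.float64(29.908133832225793)]
v1 [[0.491  0.047  0.088 ]
 [0.521  0.0449 0.088 ]]
corners [[ 0.48    0.0731  0.088 ]
 [ 0.5364  0.0687  0.088 ]
 [ 0.5287 -0.0309  0.088 ]
 [ 0.4719 -0.0268  0.088 ]] [0.5043 0.021  0.088 ] [np.float64(100.17248292871581), np.float64(56.489738430683786), np.float64(99.86700911416322), np.float64(56.89386047577488)]
```

Run:
```python
from mv import *
print(to([.50,-.345,.22],tool(0,0)))
```

```text
(array([-296.156 ,   12.8951,    3.8571]), array([ 0.1241,  0.2889, -4.593 ]))
```

Call:
play_rows --fingers '[0,0,0,0,0,0,0,0,0]' --linear '[[-296,13,4],[-296,13,4],[-296,13,4],[-296,13,4],[-296,13,4],[-296,13,4],[-296,13,4],[-296,13,4],[-296,13,4]]' --rot '[[0.1,0.3,-4.6],[0.1,0.3,-4.6],[0.1,0.3,-4.6],[0.1,0.3,-4.6],[0.1,0.3,-4.6],[0.1,0.3,-4.6],[0.1,0.3,-4.6],[0.1,0.3,-4.6],[0.1,0.3,-4.6]]'

```text
time_s: 13.15
position: [0.4991, -0.3447, 0.22]
tcp_rot: [[0.001, 1.0, 0.0], [1.0, -0.001, 0.0], [0.0, 0.0, -1.0]]
force: [-0.5, -0.1, -0.0]
opening: 0.998
```

```bash
python3 look.py p1
```

```text
13.2 [ 0.4991 -0.3442  0.2198] [-45.1464  28.9511  85.0295   0.0059  66.0358 -45.1389] [-0.1058 -0.1266  0.1101] 1.0023617792895774
[[ 0.0002  1.     -0.0001]
 [ 1.     -0.0002  0.0003]
 [ 0.0003 -0.0001 -1.    ]]
```

Call:
play_rows --fingers '[0,0,0]' --linear '[[-30,-50,0],[-30,-70,0],[-30,-70,0]]' --rot '[[0,0,0],[0,0,0],[0,0,0]]'

```text
time_s: 13.5
position: [0.4263, -0.3741, 0.2192]
tcp_rot: [[0.003, 1.0, -0.003], [1.0, -0.003, 0.002], [0.002, -0.003, -1.0]]
force: [0.1, -0.0, 0.4]
opening: 1.0
```

```bash
python3 look.py p2
cat > plate.py <<'E'
import sys,pickle
from h import *
def quad(n):
    im=cv2.imread(f"pics/{n}.png");c=pickle.load(open(f"pics/{n}.pkl","rb"))
    hsv=cv2.cvtColor(im,cv2.COLOR_BGR2HSV);m=cv2.inRange(hsv,(105,110,30),(130,255,255));m[215:]=0
    m=cv2.morphologyEx(m,cv2.MORPH_CLOSE,np.ones((9,9)))
    cs,_=cv2.findContours(m,cv2.RETR_EXTERNAL,cv2.CHAIN_APPROX_NONE);k=max(cs,key=cv2.contourArea)
    a=cv2.approxPolyDP(cv2.convexHull(k),4,True)[:,0].astype(float);M=cv2.moments(k)
    return c,a,(M["m10"]/M["m00"],M["m01"]/M["m00"]),cv2.contourArea(k)
if __name__=="__main__":
  for n in sys.argv[1:]:
    c,a,ce,A=quad(n);q=np.array([onz(c,*p,.026) for p in a]);print(n,a.tolist(),A,ce,onz(c,*ce,.026));print(q[:,:2].tolist(),[1000*np.linalg.norm(q[i]-q[i-1]) for i in range(len(q))],[np.degrees(np.arctan2(*(q[i]-q[i-1])[[1,0]])) for i in range(len(q))])
  (c1,_,e1,_),(c2,_,e2,_)=quad(sys.argv[1]),quad(sys.argv[2]);print("tri",tri(ray(c1,*e1),ray(c2,*e2)))
E
python3 plate.py p1 p2
```

```text
13.55 [ 0.4281 -0.3743  0.2194] [-52.4239  26.1151  90.4593   0.0053  63.498  -52.2974] [-0.5702 -0.6371 -0.3134] 1.0043627840481242
[[ 0.0022  1.     -0.0007]
 [ 1.     -0.0022  0.0011]
 [ 0.001  -0.0007 -1.    ]]
p1 [[246.0, 78.0], [290.0, 85.0], [280.0, 152.0], [237.0, 145.0]] 3030.5 (263.2373095748776, 114.92382995105316) [ 0.5037 -0.2871  0.026 ]
[[0.4866942813120811, -0.25159609233131286], [0.5301805646965456, -0.2582661278598152], [0.5211961329736767, -0.3247107162224703], [0.4767391221191749, -0.31740245754881885]] [np.float64(66.55511173227708), np.float64(43.99484306763054), np.float64(67.04926051840971), np.float64(45.05370638425094)] [np.float64(81.39754671278254), np.float64(-8.720210135410534), np.float64(-97.70065282868684), np.float64(170.6646791715201)]
p2 [[321.0, 46.0], [367.0, 54.0], [352.0, 123.0], [307.0, 117.0]] 3370.5 (336.3079661771251, 84.68234188794936) [ 0.5026 -0.2873  0.026 ]
[[0.4860343197960113, -0.25163077914538334], [0.5307932695330833, -0.25901583591837796], [0.5203794077995384, -0.3245106561297704], [0.47462728647363717, -0.31842056536069124]] [np.float64(67.75688859373848), np.float64(45.36411186286013), np.float64(66.31756924622624), np.float64(46.155669331032456)] [np.float64(80.30796336527307), np.float64(-9.369173330238365), np.float64(-99.03456072501851), np.float64(172.41789767520794)]
tri (array([ 0.5038, -0.2871,  0.0208]), [np.float64(0.1482665047139616), np.float64(0.14826650471413558)])
```

View pics/p1.png

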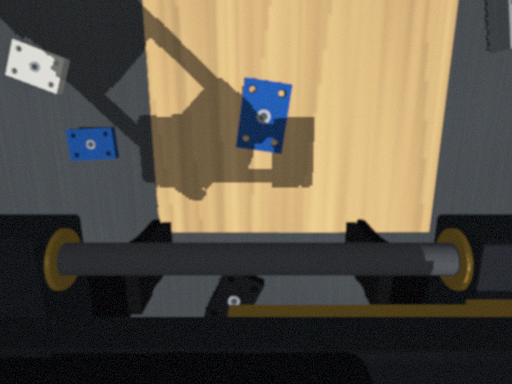

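View pics/p2.png

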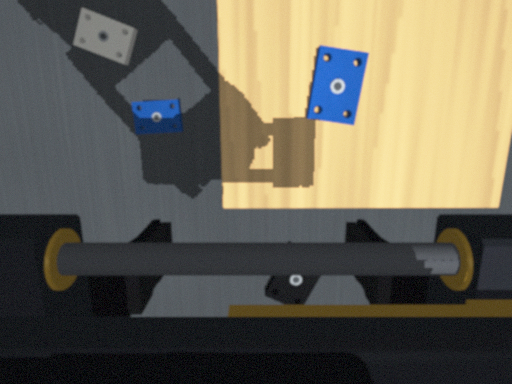

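```bash
python3 -c "
from h import *
a=cv2.imread('pics/p1.png')[...,::-1][70:165,225:305];b=cv2.imread('pics/p2.png')[...,::-1][38:133,297:377]
o=np.hstack([cv2.resize(x,None,fx=5,fy=5,interpolation=cv2.INTER_CUBIC) for x in (a,b)])
cv2.imwrite('pics/pp.png',(255*(o/255.)**.7).astype(np.uint8)[...,::-1])"
```

```text
(no output)
```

View pics/pp.png

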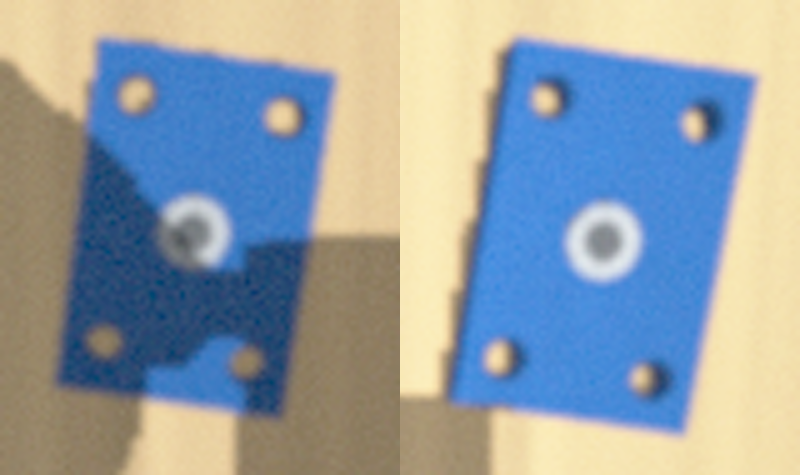

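Run:
```python
from h import *
import pickle
c1=pickle.load(open("pics/p1.pkl","rb"));c2=pickle.load(open("pics/p2.pkl","rb"))
a=(np.array([(98,38),(336,73),(283,418),(57,383),(195,232)])+.5)/5-.5+[225,70]
b=(np.array([(117,38),(358,76),(285,435),(50,402),(204,242)])+.5)/5-.5+[297,38]
for i in range(5): print(tri(ray(c1,*a[i]),ray(c2,*b[i])))
for c,k in((c1,a),(c2,b)):
    q=np.array([onz(c,*p,.026) for p in k]);print(q[4],q[:4].mean(0),[1000*np.linalg.norm(q[i]-q[(i+3)%4]) for i in range(4)],[np.degrees(np.arctan2(*(q[i]-q[(i+3)%4])[[1,0]])) for i in range(4)])
```

```text
(array([ 0.485 , -0.2509,  0.0264]), [np.float64(0.05218050306041689), np.float64(0.052180503060508775)])
(array([ 0.5321, -0.2576,  0.025 ]), [np.float64(0.18123292118422618), np.float64(0.18123292118423343)])
(array([ 0.5226, -0.3262,  0.0242]), [np.float64(0.0008875998923403712), np.float64(0.0008875998924902487)])
(array([ 0.4752, -0.3196,  0.0185]), [np.float64(0.08575809835508509), np.float64(0.08575809835517266)])
(array([ 0.5042, -0.2884,  0.0238]), [np.float64(0.08778805917252477), np.float64(0.08778805917256087)])
[ 0.5041 -0.2882  0.026 ] [ 0.5038 -0.2882  0.026 ] [np.float64(68.42042460760051), np.float64(47.486670467384194), np.float64(69.10306587195547), np.float64(47.34208072207426)] [np.float64(82.23589736144734), np.float64(-8.072940224609257), np.float64(-97.89112775850963), np.float64(171.1000822099167)]
[ 0.5037 -0.2886  0.026 ] [ 0.5033 -0.2886  0.026 ] [np.float64(69.3423554704257), np.float64(47.35284498025811), np.float64(68.87362166681989), np.float64(48.31320051554295)] [np.float64(81.04835156907329), np.float64(-8.52956047202644), np.float64(-98.15748557644582), np.float64(172.0258216545589)]
```

Run:
```python
from mv import *
print(to([.5039,-.2884,.0145],tool(-8.2,0)))
```

```text
(array([ 85.8615,  75.7579, 204.9708]), array([-0.0447, -0.0572,  8.0711]))
```

Call:
play_rows --fingers '[0,0,0,0,0,0,0]' --linear '[[35,31,10],[70,61,30],[86,75.8,75],[86,75.8,115],[86,75.8,150],[86,75.8,165],[86,75.8,165]]' --rot '[[0,0,4],[0,0,8.1],[0,0,8.1],[0,0,8.1],[0,0,8.1],[0,0,8.1],[0,0,8.1]]'

```text
time_s: 14.25
position: [0.5044, -0.2868, 0.0514]
tcp_rot: [[0.14, 0.99, -0.004], [0.99, -0.14, 0.004], [0.003, -0.005, -1.0]]
force: [-0.2, 0.9, 0.3]
opening: 0.999
```

```bash
python3 look.py p3
python3 - <<'E'
from mv import *
print(to([.5039,-.2884,.0145],tool(-8.2,0)))
E
```

```text
14.3 [ 0.5052 -0.2879  0.0531] [-40.6889  40.6479  95.5812   0.0157  43.9206 -32.6175] [ 0.4603 -0.6142  0.2689] 0.9973208815223881
[[ 0.1406  0.9901 -0.0019]
 [ 0.9901 -0.1406  0.0018]
 [ 0.0016 -0.0021 -1.    ]]
(array([-0.7147, -1.1637, 38.5891]), array([-0.1203, -0.0897,  0.1173]))
```

View pics/p3.png

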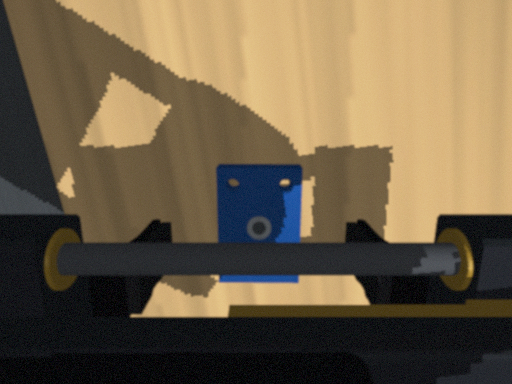

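Call:
play_rows --fingers '[0,0,0,0,255,255,255,255,255,255,255,255,255,255]' --linear '[[-0.7,-1,18],[-0.7,-1,32],[-0.7,-1,38.5],[-0.7,-1,38.5],[-0.7,-1,38.5],[-0.7,-1,38.5],[-0.7,-1,38.5],[-0.7,-1,38.5],[-0.7,-1,38.5],[-0.7,-1,38.5],[-0.7,-1,38.5],[-0.7,-1,38.5],[-0.7,-1,38.5],[-0.7,-1,38.5]]' --rot '[[-0.1,0,0.1],[-0.1,0,0.1],[-0.1,0,0.1],[-0.1,0,0.1],[-0.1,0,0.1],[-0.1,0,0.1],[-0.1,0,0.1],[-0.1,0,0.1],[-0.1,0,0.1],[-0.1,0,0.1],[-0.1,0,0.1],[-0.1,0,0.1],[-0.1,0,0.1],[-0.1,0,0.1]]'

```text
time_s: 15.7
position: [0.5035, -0.2903, 0.0155]
tcp_rot: [[0.144, 0.99, 0.001], [0.99, -0.144, -0.0], [0.0, 0.001, -1.0]]
force: [0.6, -0.0, 1.8]
opening: 0.549
```

```bash
python3 look.py p4
```

```text
15.75 [ 0.5035 -0.2903  0.0155] [-40.9999  44.1584  96.4329   0.0756  39.3477 -32.7499] [ 1.2497 -0.4196  2.17  ] 0.5448022017906983
[[ 0.1445  0.9895  0.0014]
 [ 0.9895 -0.1445 -0.0001]
 [ 0.0001  0.0013 -1.    ]]
```

View pics/p4.png

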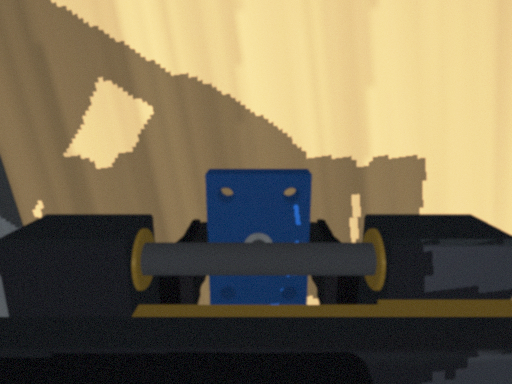

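Call:
play_rows --fingers '[255,255,255,255,255,255,255,255]' --linear '[[0,0,-5],[0,0,-20],[0,0,-45],[0,0,-80],[0,0,-115],[0,0,-140],[0,0,-150],[0,0,-150]]' --rot '[[0,0,0],[0,0,0],[0,0,0],[0,0,0],[0,0,0],[0,0,0],[0,0,0],[0,0,0]]'

```text
time_s: 16.55
position: [0.5037, -0.2905, 0.1671]
tcp_rot: [[0.144, 0.99, 0.003], [0.99, -0.144, -0.002], [-0.001, 0.004, -1.0]]
force: [0.7, 0.2, -3.0]
opening: 0.547
```

```bash
python3 look.py p5; python3 -c "
from h import *
im=cv2.imread('pics/p5.png')[...,::-1]
im=(255*(im/255.)**.6).astype(np.uint8)
crop(im,185,150,335,320,4,'p5c.png')"
```

```text
16.6 [ 0.5028 -0.2899  0.1655] [-41.0108  30.882   91.8692   0.0508  57.2235 -32.7374] [-0.109   0.1211 -3.257 ] 0.5429283448223431
[[ 0.1444  0.9895  0.0008]
 [ 0.9895 -0.1444  0.0003]
 [ 0.0004  0.0008 -1.    ]]
```

View pics/p5c.png

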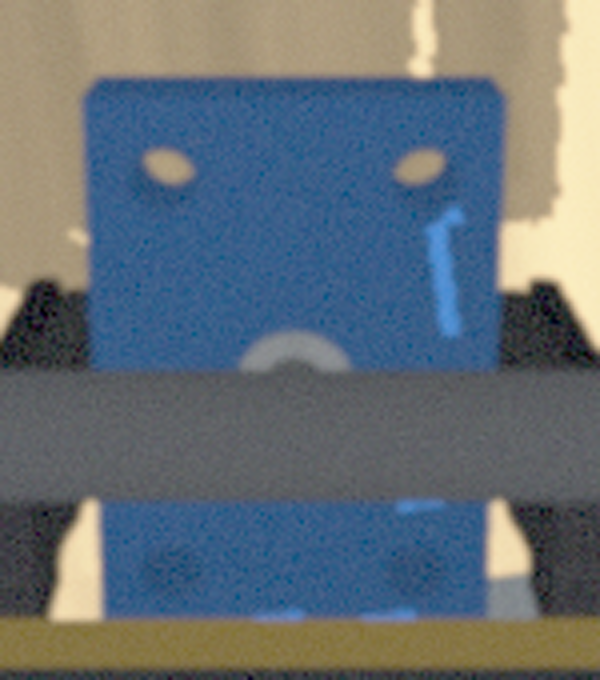

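Run:
```python
from h import *
import pickle
c=pickle.load(open("pics/p5.pkl","rb"));R=np.array([[.1444,.9895,.0008],[.9895,-.1444,.0003],[.0004,.0008,-1]]);p=np.array([.5028,-.2899,.1655])
zu=.1655-.0035
for nm,k,z in [("top far",(86,97),zu+.014),("",(504,97),zu+.014),("bot far",(95,78),zu),("",(497,78),zu),("washer top?",(295,367),zu+.014),("holes far",(165,177),zu+.014),("",(422,177),zu+.014),("near",(172,568),zu+.014),("",(416,568),zu+.014),("near bot corners",(103,618),zu+.014)]:
    u,v=(np.array(k)+.5)/4-.5+[185,150];print(nm,R.T@(onz(c,u,v,z)-p)*1000)
```

```text
top far [ 36.2665 -23.2534 -10.5025]
 [ 36.2043  23.9612 -10.4671]
bot far [ 35.8662 -24.1825   3.4967]
 [35.8035 25.2247  3.5336]
washer top? [  3.596    0.3254 -10.4983]
holes far [ 26.9234 -14.557  -10.4998]
 [ 26.8786  14.8968 -10.4778]
near [-22.9183 -14.8659 -10.5206]
 [-22.9972  15.2534 -10.4981]
near bot corners [-29.8273 -23.6151 -10.53  ]
```

Run:
```python
from mv import *
lin,rot=to([.5039,.0193,.1515],tool(-4.5,0));print(lin,rot)
N=14
for i in range(1,N+1):
    t=i/N;k=t*t*(3-2*t);print(np.round(lin*k,0).tolist(),np.round(rot*k,1).tolist())
```

```text
[306.0787 -43.5883  14.0923] [ 0.045  -0.0208 -3.8008]
[4.0, -1.0, 0.0] [0.0, -0.0, -0.1]
[17.0, -2.0, 1.0] [0.0, -0.0, -0.2]
[36.0, -5.0, 2.0] [0.0, -0.0, -0.4]
[61.0, -9.0, 3.0] [0.0, -0.0, -0.8]
[89.0, -13.0, 4.0] [0.0, -0.0, -1.1]
[120.0, -17.0, 6.0] [0.0, -0.0, -1.5]
[153.0, -22.0, 7.0] [0.0, -0.0, -1.9]
[186.0, -26.0, 9.0] [0.0, -0.0, -2.3]
[217.0, -31.0, 10.0] [0.0, -0.0, -2.7]
[245.0, -35.0, 11.0] [0.0, -0.0, -3.0]
[270.0, -38.0, 12.0] [0.0, -0.0, -3.4]
[289.0, -41.0, 13.0] [0.0, -0.0, -3.6]
[302.0, -43.0, 14.0] [0.0, -0.0, -3.7]
[306.0, -44.0, 14.0] [0.0, -0.0, -3.8]
```

Call:
play_rows --fingers '[255,255,255,255,255,255,255,255,255,255,255,255,255,255,255,255,255]' --linear '[[4,-1,0],[17,-2,0],[36,-5,0],[61,-9,0],[89,-13,0],[120,-17,0],[153,-22,0],[186,-26,2],[217,-31,4],[245,-35,7],[270,-38,10],[289,-41,12],[302,-43,14],[306,-43.6,14],[306,-43.6,14],[306,-43.6,14],[306,-43.6,14]]' --rot '[[0,0,-0.1],[0,0,-0.2],[0,0,-0.4],[0,0,-0.8],[0,0,-1.1],[0,0,-1.5],[0,0,-1.9],[0,0,-2.3],[0,0,-2.7],[0,0,-3],[0,0,-3.4],[0,0,-3.6],[0,0,-3.7],[0,0,-3.8],[0,0,-3.8],[0,0,-3.8],[0,0,-3.8]]'

```text
time_s: 18.3
position: [0.5045, 0.0181, 0.1515]
tcp_rot: [[0.08, 0.997, 0.001], [0.997, -0.08, 0.0], [0.0, 0.001, -1.0]]
force: [-0.1, -0.1, -3.4]
opening: 0.549
```

```bash
python3 look.py q1; python3 -c "
from mv import *
print(to([.5039,.0193,.1015],tool(-4.5,0)))
im=cv2.imread('pics/q1.png')[...,::-1]
im=(255*(im/255.)**.6).astype(np.uint8)
crop(im,165,120,355,320,3.8,'q1c.png')
im=capture('scene');crop(im,180,130,340,250,4,'s10.png');cv2.imwrite('pics/s10f.png',im[...,::-1])
im=capture('top');crop(im,180,140,340,260,4,'t10.png')"
```

```text
18.35 [0.5045 0.0181 0.1515] [-10.6605  27.0851 103.3142   0.0233  49.5369  -6.0956] [-0.2129 -0.0068 -2.554 ] 0.546093229234873
[[ 0.0799  0.9968  0.0012]
 [ 0.9968 -0.0799  0.0001]
 [ 0.0002  0.0011 -1.    ]]
(array([ 1.155 , -0.7174, 49.9955]), array([ 0.0654, -0.0109, -0.0801]))
```

View pics/q1c.png

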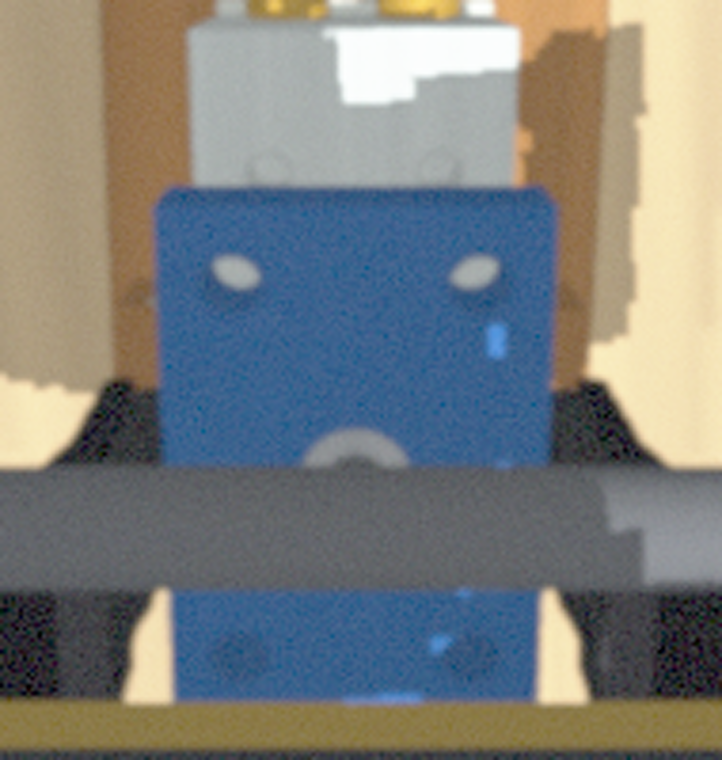

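View pics/s10.png

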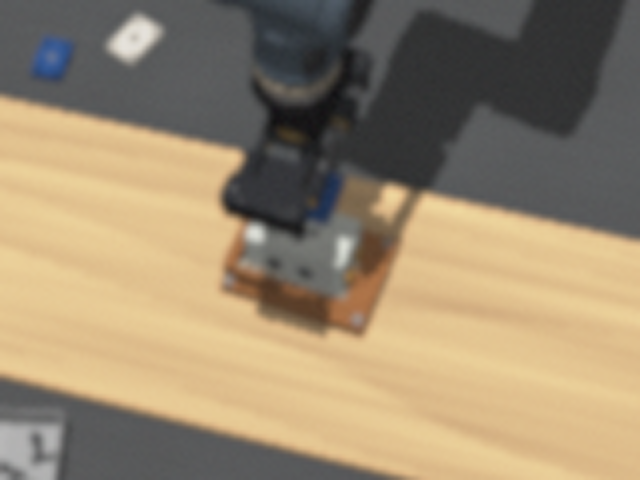

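View pics/t10.png

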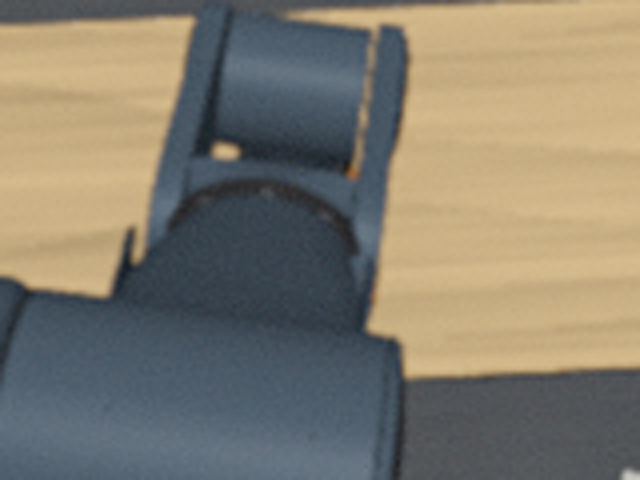

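Run:
```python
from h import *
import pickle
c=pickle.load(open("pics/q1.pkl","rb"));R=np.array([[.0799,.9968,.0012],[.9968,-.0799,.0001],[.0002,.0011,-1]]);p=np.array([.5045,.0181,.1515])
zu=.1515-.0035
def T(k,z):
    u,v=(np.array(k)+.5)/3.8-.5+[165,120];return R.T@(onz(c,u,v,z)-p)*1000
for nm,k,z in [("plate top far",(156,208),zu+.014),("",(556,208),zu+.014),("bot far",(166,188),zu),("",(547,188),zu),("holes far",(236,281),zu+.014),("",(475,281),zu+.014),("near",(242,656),zu+.014),("",(470,656),zu+.014),("BLOCK holes",(269,167),.088),("",(438,166),.088),("block end corners",(189,27),.088),("",(520,27),.088)]:
    print(nm,T(k,z))
```

```text
plate top far [ 36.8479 -24.0586 -10.5214]
 [ 36.8131  23.0405 -10.4654]
bot far [ 36.6839 -24.8572   3.4776]
 [36.6487 23.9797  3.5357]
holes far [ 27.9679 -14.8423 -10.5122]
 [ 27.9449  13.6925 -10.4783]
near [-21.8239 -15.1987 -10.5223]
 [-21.8582  14.1277 -10.4875]
BLOCK holes [ 29.4448 -15.6287  63.4873]
 [29.5999 13.7923 63.5223]
block end corners [ 53.4486 -28.8015  63.4763]
 [53.4157 27.3545 63.543 ]
```

Call:
play_rows --fingers '[255,255,255,255,255,255,255]' --linear '[[1,-0.5,8],[1.5,-0.5,19],[1.5,-0.5,30],[1.5,-0.5,36],[1.5,-0.5,40],[1.5,-0.5,40],[1.5,-0.5,40]]' --rot '[[0,0,-0.1],[0,0,-0.1],[0,0,-0.1],[0,0,-0.1],[0,0,-0.1],[0,0,-0.1],[0,0,-0.1]]'

```text
time_s: 19.15
position: [0.504, 0.0205, 0.1114]
tcp_rot: [[0.077, 0.997, 0.001], [0.997, -0.077, 0.0], [0.0, 0.001, -1.0]]
force: [0.3, -0.7, -2.5]
opening: 0.547
```

```bash
python3 look.py q2; python3 -c "
from mv import *
print(to([.5039,.0193,.1015],tool(-4.5,0)))
im=cv2.imread('pics/q2.png')[...,::-1]
im=(255*(im/255.)**.6).astype(np.uint8)
crop(im,190,130,330,210,5.5,'q2c.png')
im=capture('scene');crop(im,220,160,290,220,9,'s11.png')"
```

```text
19.2 [0.5042 0.0205 0.1116] [-10.3996  30.9573 105.1507   0.0373  43.8112  -6.0258] [-0.0207 -0.6802 -2.9447] 0.5496761333103881
[[ 0.0767  0.9971  0.0015]
 [ 0.9971 -0.0767  0.0002]
 [ 0.0003  0.0014 -1.    ]]
(array([-1.1802, -0.2383, 10.0939]), array([ 0.083 , -0.0173,  0.0993]))
```

View pics/q2c.png

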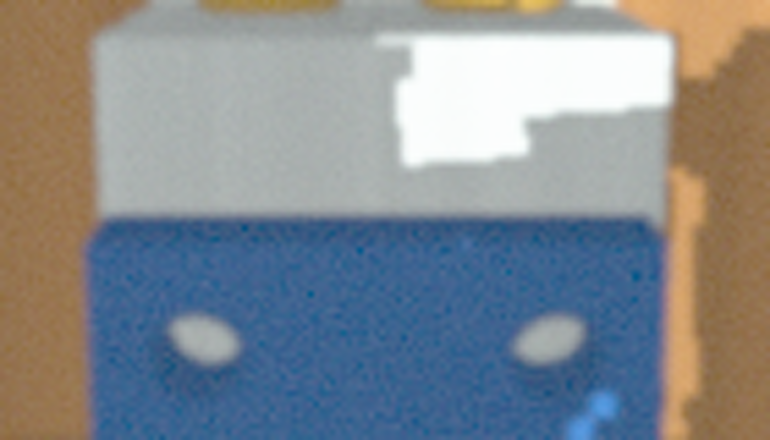

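View pics/s11.png

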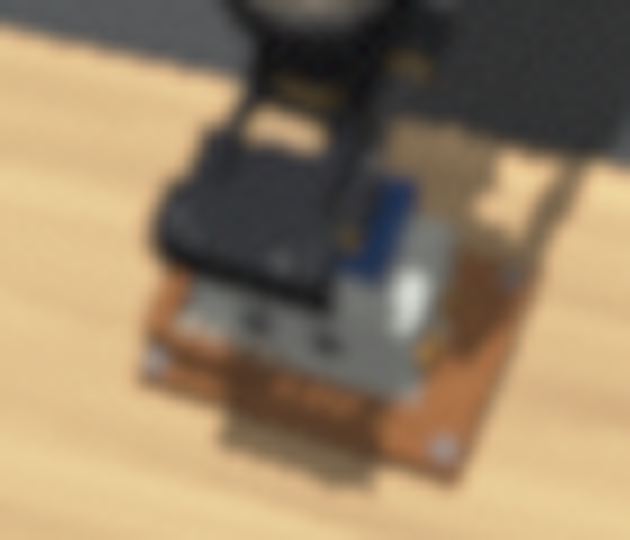

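View pics/q2.png

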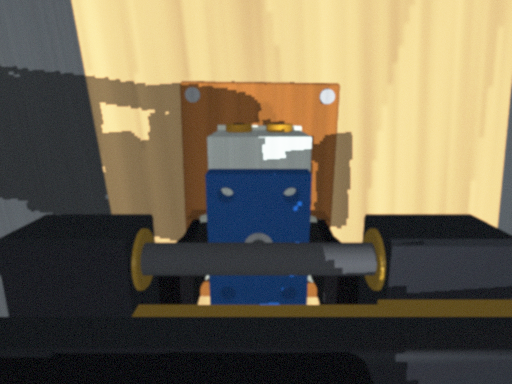

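```bash
cat > rel.py <<'E'
import sys,pickle
from h import *
def T(c,R,p,k,z,s,o):
    u,v=(np.array(k)+.5)/s-.5+o;return R.T@(onz(c,u,v,z)-p)*1000
E
python3 - <<'E'
from rel import *
c=pickle.load(open("pics/q2.pkl","rb"));R=np.array([[.0767,.9971,.0015],[.9971,-.0767,.0002],[.0003,.0014,-1]]);p=np.array([.5042,.0205,.1116])
zu=.1116-.0035;o=np.array([190,130])
for nm,k,z in [("plate top far",(87,243),zu+.014),("",(664,243),zu+.014),("bot far",(101,218),zu),("",(655,218),zu),("BLOCK end",(93,36),.088),("",(673,36),.088)]:
    print(nm,T(c,R,p,k,z,5.5,o))
im=cv2.imread("pics/q2.png").astype(int)
for col in (215,230,250,285):print(col,im[125:180,col].tolist()[::1][:0], [int(x) for x in im[126:182,col].mean(1)])
for r in (150,):print(r,[tuple(x) for x in im[r,203:214].tolist()],[tuple(x) for x in im[r,304:316].tolist()])
for r in (180,):print(r,[tuple(x) for x in im[r,201:212].tolist()],[tuple(x) for x in im[r,304:316].tolist()])
E
```

```text
plate top far [ 37.1413 -24.2728 -10.5243]
 [ 37.0987  22.5802 -10.4549]
bot far [ 36.6451 -25.1473   3.4743]
 [36.601  23.8554  3.5468]
BLOCK end [ 50.8753 -28.271   23.5742]
 [50.829  27.9612 23.6574]
215 [] [68, 67, 73, 68, 74, 86, 103, 110, 113, 114, 123, 131, 138, 140, 137, 137, 136, 134, 139, 136, 136, 134, 136, 137, 138, 138, 138, 135, 137, 137, 137, 136, 142, 137, 139, 135, 136, 139, 136, 137, 138, 134, 112, 81, 56, 45, 52, 49, 57, 52, 58, 58, 60, 53, 56, 54]
230 [] [72, 75, 77, 78, 76, 80, 96, 104, 108, 115, 121, 133, 141, 140, 141, 141, 141, 138, 140, 139, 139, 138, 138, 141, 142, 138, 140, 138, 139, 142, 138, 139, 140, 139, 142, 139, 141, 138, 140, 139, 139, 133, 117, 81, 52, 50, 49, 51, 58, 59, 61, 58, 59, 61, 61, 60]
250 [] [89, 80, 74, 79, 76, 88, 97, 105, 107, 113, 117, 129, 135, 132, 137, 136, 137, 138, 136, 135, 138, 137, 137, 135, 134, 138, 135, 136, 136, 137, 135, 134, 136, 132, 133, 135, 137, 136, 133, 136, 135, 130, 111, 79, 53, 51, 42, 54, 55, 53, 58, 54, 57, 58, 63, 55]
285 [] [158, 151, 142, 143, 138, 123, 112, 104, 110, 133, 191, 241, 251, 252, 251, 252, 251,
[... 200 characters left out ...]
), (36, 68, 107), (40, 74, 115), (59, 81, 110), (102, 111, 122), (131, 135, 131), (147, 147, 141), (143, 143, 136), (143, 144, 138), (141, 143, 131), (142, 141, 134)] [(149, 152, 142), (142, 142, 134), (138, 139, 129), (141, 143, 135), (141, 141, 131), (133, 135, 127), (119, 122, 123), (88, 99, 109), (50, 76, 102), (33, 58, 91), (35, 63, 95), (39, 66, 98)]
180 [(44, 75, 113), (42, 74, 112), (42, 72, 106), (52, 68, 98), (80, 64, 75), (95, 57, 45), (96, 51, 23), (99, 56, 26), (102, 55, 21), (102, 59, 24), (97, 53, 20)] [(100, 59, 30), (91, 44, 0), (92, 47, 11), (100, 56, 26), (93, 48, 8), (95, 49, 19), (98, 65, 62), (86, 83, 111), (78, 109, 163), (66, 118, 185), (61, 120, 187), (58, 109, 165)]
```

Call:
play_rows --fingers '[255,255,255,255,255,255]' --linear '[[-0.6,0.1,2.5],[-1.1,0.2,6],[-1.1,0.2,8.5],[-1.1,0.2,10],[-1.1,0.2,10],[-1.1,0.2,10]]' --rot '[[0,0,0.1],[0,0,0.1],[0,0,0.1],[0,0,0.1],[0,0,0.1],[0,0,0.1]]'

```text
time_s: 19.85
position: [0.504, 0.0194, 0.1014]
tcp_rot: [[0.079, 0.997, 0.001], [0.997, -0.079, 0.0], [0.0, 0.001, -1.0]]
force: [-0.1, -0.2, -2.4]
opening: 0.548
```

```bash
python3 look.py q3; python3 -c "
from mv import *
print(to([.5039,.0193,.1015],tool(-4.5,0)))
im=cv2.imread('pics/q3.png')
print([int(x) for x in im[126:182,230].mean(1)])
i2=im.astype(int)
print([x for x in i2[148,203:214].mean(1).astype(int)],[x for x in i2[148,304:316].mean(1).astype(int)])
print(i2[180,201:212,0],i2[180,304:316,0])
im=(255*(im[...,::-1]/255.)**.6).astype(np.uint8)
crop(im,190,120,330,310,4,'q3c.png')
im=capture('scene');crop(im,220,160,290,220,9,'s12.png')"
```

```text
19.9 [0.5041 0.0194 0.1014] [-10.5265  31.9916 105.5443   0.0375  42.4112  -6.0548] [ 0.3553  0.3574 -2.1291] 0.5483567260278875
[[ 0.0784  0.9969  0.001 ]
 [ 0.9969 -0.0784  0.0003]
 [ 0.0003  0.001  -1.    ]]
(array([-0.0823, -0.1941, -0.053 ]), array([ 0.0554, -0.0196,  0.0007]))
[74, 77, 76, 78, 78, 90, 103, 111, 113, 116, 127, 134, 139, 136, 141, 139, 137, 141, 138, 139, 140, 136, 135, 141, 142, 139, 142, 138, 138, 139, 141, 139, 143, 139, 138, 138, 134, 139, 138, 141, 136, 134, 116, 80, 51, 47, 44, 50, 55, 60, 61, 59, 62, 56, 57, 55]
[np.int64(92), np.int64(116), np.int64(136), np.int64(140), np.int64(140), np.int64(141), np.int64(137), np.int64(135), np.int64(137), np.int64(135), np.int64(136)] [np.int64(251), np.int64(251), np.int64(251), np.int64(251), np.int64(251), np.int64(250), np.int64(250), np.int64(250), np.int64(249), np.int64(237), np.int64(177), np.int64(103)]
[ 44  40  39  50  71  90 101 103 101  98 100] [100 101  98  98  99 100  99 103  95  72  50  66]
```

View pics/q3c.png

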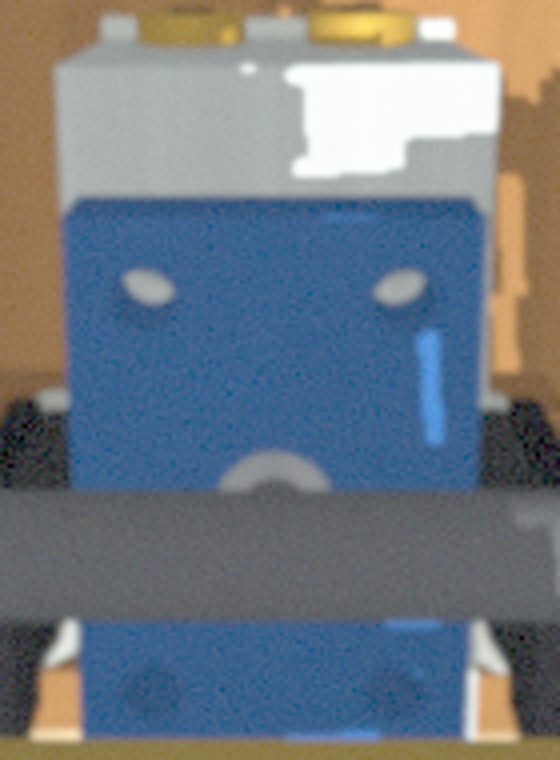

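View pics/s12.png

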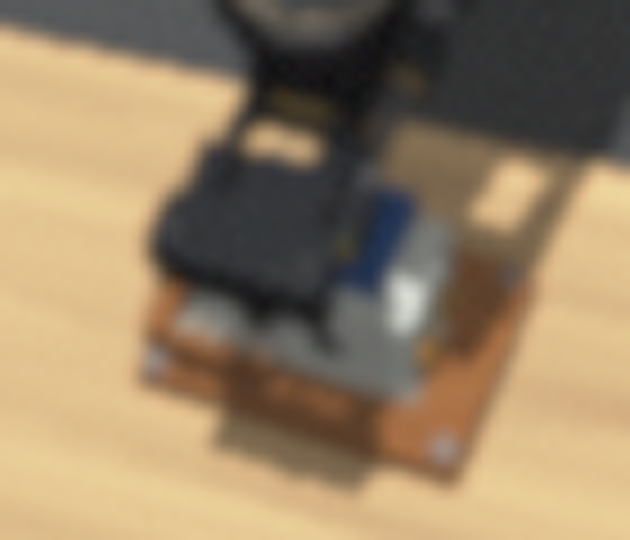

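Run:
```python
from rel import *
c=pickle.load(open("pics/q3.pkl","rb"));R=np.array([[.0784,.9969,.001],[.9969,-.0784,.0003],[.0003,.001,-1]]);p=np.array([.5041,.0194,.1014])
f=lambda u,v,z:R.T@(onz(c,u,v,z)-p)*1000
for v in (168.6,169.2): print("plate bottom edge",f(258.2,v,.0979))
for v in (135.8,136.3): print("block end edge",f(259.2,v,.088))
print("plate L/R top",f(206,173.5,.1119),f(311.2,173.5,.1119));print("block L/R",f(203.9,137,.088),f(314.5,137,.088))
s=bot.read_state();print(s["time_s"],s["opening"],s["force"])
```

```text
plate bottom edge [36.9004 -0.656   3.5133]
plate bottom edge [36.6042 -0.6563  3.5132]
block end edge [51.8782 -0.143  13.4195]
block end edge [51.6283 -0.143  13.4194]
plate L/R top [ 37.2311 -23.9819 -10.5093] [ 37.1861  23.0414 -10.4635]
block L/R [ 51.3034 -28.0437  13.3921] [51.2532 27.7623 13.4464]
19.95 0.5485601261565575 [-0.0974 -0.238  -2.3798]
```

Run:
```python
from h import *
for n in ("p4","p5","q1","q2","q3"):
    im=cv2.imread(f"pics/{n}.png").astype(int)
    print(n,[int(x) for x in im[160:182,240:250].mean((1))[:,1]], [int(x) for x in im[200,200:214,2]],[int(x) for x in im[200,302:318,2]])
```

```text
p4 [114, 113, 112, 113, 112, 113, 113, 109, 93, 66, 45, 43, 42, 46, 47, 50, 49, 53, 51, 50, 52, 52] [130, 130, 132, 132, 130, 112, 76, 44, 25, 21, 24, 30, 14, 29] [30, 14, 27, 30, 12, 10, 18, 40, 77, 113, 131, 134, 141, 136, 134, 135]
p5 [105, 105, 104, 104, 103, 104, 104, 99, 87, 59, 43, 42, 41, 43, 46, 49, 50, 49, 50, 49, 50, 48] [127, 124, 124, 123, 116, 102, 73, 39, 27, 20, 20, 26, 21, 25] [23, 12, 19, 24, 17, 22, 9, 40, 66, 99, 120, 120, 130, 131, 136, 129]
q1 [137, 135, 135, 133, 133, 134, 134, 128, 110, 74, 47, 46, 44, 48, 49, 51, 52, 54, 51, 53, 52, 52] [83, 86, 80, 87, 85, 78, 57, 29, 26, 21, 25, 26, 16, 21] [24, 24, 24, 16, 25, 22, 20, 30, 48, 62, 77, 72, 81, 77, 77, 84]
q2 [137, 136, 137, 138, 137, 138, 136, 133, 113, 76, 48, 44, 44, 46, 50, 54, 54, 54, 52, 53, 54, 54] [112, 110, 111, 110, 108, 93, 64, 33, 22, 21, 24, 22, 20, 23] [24, 20, 23, 23, 23, 27, 31, 43, 88, 138, 179, 192, 192, 190, 159, 121]
q3 [137, 136, 138, 136, 137, 136, 137, 132, 112, 75, 49, 42, 44, 48, 49, 53, 53, 53, 55, 54, 53, 53] [108, 111, 112, 106, 105, 94, 66, 38, 27, 22, 31, 7, 26, 25] [26, 25, 20, 26, 16, 24, 21, 43, 69, 97, 115, 149, 183, 194, 193, 190]
```

```bash
python3 -c "
from rig import bot
print(bot.hand_in()); s=bot.read_state(); print(s['time_s'],s['position'],s['force'],s['opening'])"
```

```text
the job is handed in; nothing more can be done
None
the job is handed in; nothing more can be done
```

I laid the block in the cradle and let go of it. The blue cover plate is now held level over the valve face. I handed the job in at about 20 s on the robot's clock, with the gripper still holding the plate.

**Block:** it lies between the cheeks, valve face up, with the brass plugs at the open end. After release I measured the face centre at (0.504, 0.021) m and the lengthwise direction at 85.5°. The cradle centre measured (0.504, 0.020) m and 85.5°.

**Plate:**
- **Gap:** the underside should be about 10 mm above the face. This comes from the tool height at pick-up and the 88 mm nominal face height, not from a direct measurement. Nothing in the wrist pictures suggests that the plate slipped in the grip.
- **Alignment:** the last wrist picture put the plate within about 0.1 mm lengthwise and 0.3 mm across.
- **Contact:** the wrist force stayed at about the plate's weight, with no sign of touching the block.

**Checks that disagreed:**
- **Sideways offset:** the wrist picture and the absolute tool position differed by about 0.5 mm. I left the plate between the two.
- **Heights from two views:** the two-view height of the valve-face holes came out at 82 mm, from two views too close together to be reliable. I used 88 mm instead, which matches the hole spacing and the height at which the block touched the floor. The plate corners also read low, at 18–26 mm against 26 mm.
- **Hole positions:** the plate's holes were only partly visible, so the final alignment uses the edges of the plate and block instead.

The grinder, screw tray and tin were not touched.

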